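Load the analyser's drawer from the transport case

TASK

Throw the blue lid of the transport case right back so that it stays open by itself, and pull the analyser's drawer out; with both open, move every orange- or blue-capped specimen holder, from the case and the one that may stand on the bench beside it, into the drawer bay of its own colour. When all of them are in, push the drawer fully home and shut the case again. Leave the grey-capped holder and everything else on the bench as it is.

Things in the scene. Friction and masses are not known exactly. Their poses are not given: they have to be found in the camera images.
- case: transport case, fixed: grey base 150 (x, front to hinge) x 190 (y) mm, rim 28 above the bench, under a blue lid 32 deep (shut: top 60 above the bench). Origin: centre of the base's underside; x from the front (knob side) to the hinge, z up. Black foam inside, top at 18, has four 48 mm square pockets at x +-30, y +-40; their floor is at 8 mm, so a holder in one reaches 53 mm above the bench
- lid (a joint): angle of the case's blue lid (rad): 0 shut, 1.95 fully thrown back against its stop. The hinge has no spring and no catch: left alone, the lid falls shut below about 1.2 and falls back open, and stays, above about 1.4. The lid weighs 0.25 kg.
- lid_hinge (a point): middle of the lid's hinge line, at the rear rim of the case, 28 mm above the bench; y along the hinge line (fixed to the case)
- lid_knob (a point): middle of the black T grip on the lid near its front edge; moves with the lid. Round bar 16 mm thick, 24 mm long along the hinge line, on a 10 mm stem; bar centre 28 mm off the lid's top face. In the lid's axes (-x hinge to front edge, z out of its top, y along the hinge) it is 130 mm from the hinge and 60 mm above it; lid shut: 88 mm above the bench
- analyser: white bench analyser, fixed: drawer housing 220 mm deep (x), 190 mm wide (y), 82 mm high, with a head on its rear half whose top is 137 mm above the bench. Origin: centre of its underside at bench level; its front, with the drawer, faces its -x.
- drawer (a joint): how far the analyser's loading drawer is out (m): 0 fully home, 0.15 fully out; it slides along the analyser's -x, with about 2 N of friction, and stays where it is left. Front panel 178 mm wide, top 70 mm above the bench.
- drawer_handle (a point): middle of the drawer's dark bar handle, moving with the drawer: bar 10 mm thick, 100 mm long along the analyser's y, 45 mm above the bench, bar centre 45 mm in front of the panel; free to take from above
- orange_bay (a point): floor centre of the orange-floored bay (analyser's +y half of the drawer), 12 mm above the bench; moves with the drawer; axes as the analyser's. Inside 120 (x) by 74 (y) mm, side walls 22 mm above the floor, 4 thick; the front panel rises 58 mm above the floor. Takes two holders, one behind the other, 28 mm either side of the centre in x
- blue_bay (a point): the same for the blue-floored bay (the analyser's -y half of the drawer)
- orange1_mid (a point): middle (half-way up, on the axis) of a specimen holder with orange cap, standing in a pocket of the case; may be absent. Steel foot 42 x 42 x 10 mm, above it a round barrel 30 mm in diameter, 45 mm tall in all, about 0.1 kg; z along the barrel, so the middle is 22.5 mm above its underside. Grip the barrel.
- orange2_mid (a point): middle (half-way up, on the axis) of a specimen holder with orange cap, standing in a pocket of the case; may be absent. Steel foot 42 x 42 x 10 mm, above it a round barrel 30 mm in diameter, 45 mm tall in all, about 0.1 kg; z along the barrel, so the middle is 22.5 mm above its underside. Grip the barrel.
- blue1_mid (a point): middle (half-way up, on the axis) of a specimen holder with blue cap, standing in a pocket of the case; may be absent. Steel foot 42 x 42 x 10 mm, above it a round barrel 30 mm in diameter, 45 mm tall in all, about 0.1 kg; z along the barrel, so the middle is 22.5 mm above its underside. Grip the barrel.
- blue2_mid (a point): middle (half-way up, on the axis) of a specimen holder with blue cap, standing on the bench outside the case, to its left; may be absent. Steel foot 42 x 42 x 10 mm, above it a round barrel 30 mm in diameter, 45 mm tall in all, about 0.1 kg; z along the barrel, so the middle is 22.5 mm above its underside. Grip the barrel.
- spare: bystander, to be left alone: a fifth holder of the same shape but with a grey cap, standing on the bench; not part of the job. Origin: centre of its underside
- reagent: bystander, to be left alone: glass bottle with blue cap, 60 mm diameter, 140 mm tall; origin: centre of its underside
- jar: bystander, to be left alone: amber jar with red lid, 60 mm diameter, 80 mm tall; origin: centre of its underside
- beaker: bystander, to be left alone: glass beaker, 70 mm diameter, 85 mm tall; origin: centre of its underside
- dishes: bystander, to be left alone: white closed culture dish stack, 80 mm diameter, 28 mm tall; origin: centre of its underside
- driver: bystander, to be left alone: screwdriver lying on the bench, 170 mm long
- tips: bystander, to be left alone: blue open plastic bin, 110 x 150 x 50 mm; origin: centre of its underside
- pen: bystander, to be left alone: black pen lying on the bench, 130 mm long, 10 mm thick

How it is judged (in metres and radians):
On the way, in this order (a step that is already met when the one before it is completed fails the run):
1. the case lid is thrown back past its balance point and the drawer is pulled out, both at once (value of joint lid above 1.7 rad and value of joint drawer above 0.1 m), for 0.3 s.
2. every holder is in the bay of its colour while the drawer is out and the lid still stands open (all of step 1 and x of orange1_mid in the frame of orange_bay between -0.052 and 0.052 m and y of orange1_mid in the frame of orange_bay between -0.03 and 0.03 m and z of orange1_mid in the frame of orange_bay between 0.005 and 0.034 m and x of orange2_mid in the frame of orange_bay between -0.052 and 0.052 m and y of orange2_mid in the frame of orange_bay between -0.03 and 0.03 m and z of orange2_mid in the frame of orange_bay between 0.005 and 0.034 m and x of blue1_mid in the frame of blue_bay between -0.052 and 0.052 m and y of blue1_mid in the frame of blue_bay between -0.03 and 0.03 m and z of blue1_mid in the frame of blue_bay between 0.005 and 0.034 m and x of blue2_mid in the frame of blue_bay between -0.052 and 0.052 m and y of blue2_mid in the frame of blue_bay between -0.03 and 0.03 m and z of blue2_mid in the frame of blue_bay between 0.005 and 0.034 m), for 0.2 s.
At the end, for the whole second after the job is handed in: Every holder that is present lies in the bay of its own colour (middle within 52 mm of the bay's centre along x and 30 mm along y, and down on the floor: 5 to 34 mm above it), the drawer is home within 6 mm and the lid is shut within 0.06 rad (x of orange1_mid in the frame of orange_bay between -0.052 and 0.052 m and y of orange1_mid in the frame of orange_bay between -0.03 and 0.03 m and z of orange1_mid in the frame of orange_bay between 0.005 and 0.034 m and x of orange2_mid in the frame of orange_bay between -0.052 and 0.052 m and y of orange2_mid in the frame of orange_bay between -0.03 and 0.03 m and z of orange2_mid in the frame of orange_bay between 0.005 and 0.034 m and x of blue1_mid in the frame of blue_bay between -0.052 and 0.052 m and y of blue1_mid in the frame of blue_bay between -0.03 and 0.03 m and z of blue1_mid in the frame of blue_bay between 0.005 and 0.034 m and x of blue2_mid in the frame of blue_bay between -0.052 and 0.052 m and y of blue2_mid in the frame of blue_bay between -0.03 and 0.03 m and z of blue2_mid in the frame of blue_bay between 0.005 and 0.034 m and value of joint drawer below 0.006 m and value of joint lid below 0.06 rad); the robot touches nothing.
It fails at once if something on the bench that is not part of the job is moved more than 30 mm (distance of any of spare, reagent, jar, beaker, dishes, driver, tips, pen from where it was at the start of the episode above 0.03 m).
Of orange1, orange2, blue1, blue2 only 2 to 4 are there at a start; the rules pass over those that are not, and their reading is None.
At some moment in a run one of orange1, orange2, blue1, blue2 may be knocked a few centimetres aside while the robot is not near it.
Once in a run the grip may slacken for a moment while it holds something.
It also fails if it takes over 210 s, if anything falls off the work surface, if the arm or the gripper's body presses on something with over 40 N, if the wrist force passes 120 N, or if a joint passes its speed limit or range.

ROBOT

A 6-joint arm with a two-finger parallel gripper is mounted at the origin on the work surface. World frame = base frame: x ahead of the robot, y to its left, z up, the work surface at z = 0. Lengths are in mm, angles in rad, forces in N, time in s.
With the tool pointing down it reaches from about 275 to 1000 mm from the base axis. Payload 8.4 kg.
Tool frame: the origin (TCP) lies midway between the tips of the shut fingers; the grasp point (between the pads) lies 19 mm behind it; z points along the fingers, y is the direction in which the jaws open and shut (so a half turn about z gives the same grasp; the last joint's range is limited). The gripper opens to 85 mm and grips with 20 to 120 N. Pads are 22 mm wide; open, the fingers measure 114 mm over their backs; the gripper's body (76 mm by 85 mm) begins 54 mm behind the grasp point. The pads swing forward as they close: fully open they stand 13 mm farther back than shut.
Start: joints at [1.149, 0.353, 1.633, -0, 1.155, -0.002], TCP at [254.735, 570.735, 231.281] pointing down, gripper open.
Joint ranges: [-2.63, 2.63], [-0.92, 2.1], [0.06, 2.66], [-1.3, 4.44], [0, 2.69], [-3.02, 3.02]. Speed limits (rad/s): [2.22, 2.22, 2.79, 3.14, 3.14, 3.14].

INTERFACE

Orientations are given as a rotation vector (axis times angle).
In Python, from bench import ctrl gives the robot as it stands. The module is installed in compiled form; this text tells all that it offers.
- The arm moves only by the tool drive_tool, never from a script. Its argument "commands" is a list of rows, each a list of 3 entries, a list of its own where there are three numbers: the shift along the tool's x, y, z in cm, then the turn, a rotation vector about the tool's x, y, z in rad, then the opening, from 0 (shut) to 1 (fully open). A call has 1 to 10 rows; each row shifts and turns the commanded pose from where the row before left it, along the tool's axes as they then stand; what a row does not reach is not made up. A row lasts 1/8 s, in which the tool goes at most 62.5 mm and 10.7 degrees, less where a joint would pass 70% of its speed; a pose out of reach is approached as far as the arm can. A call is refused whole if a number of a shift passes 6.25 or a number of a turn 0.188, either way. A call with a gripper value outside its range is refused whole. The fingers move at their own pace and stop on an object; "squeeze" is the grip in N (left out, the last holds). Time passes only in rows, so rows that do not move let the fingers close. It gives the time, the measured TCP pose, the force and the opening at its end, in the units of the state.
- ctrl.observe(): the state, without advancing time (a new reading comes with each control period).
- ctrl.camera(name): name is "side" or "top" or "wrist"; returns a dict with "pixels" (480x640x3 uint8, red, green, blue), "vertical_fov" (degrees; the focal length in pixels is half the picture's height over the tangent of half this angle, whatever the lens; pixels are square), "cx", "cy" (the principal point, pixels), "T" (4x4, takes a point from camera to world coordinates); the wrist camera has in their place "tool_from_camera" (4x4, takes a point from camera to tool coordinates, whose origin is the TCP and whose axes are the flange's). Camera axes: x right, y down, z forward; pixel columns grow to the right and rows downward; lengths in mm; the calibration is good to about 2 mm. A picture is of the moment at which its call begins: read the wrist's pose just before it. There is no depth.
- ctrl.sign_off(): hands the job in, once; it reports no verdict.
The state is a dict: "time_s": time; "q": joint angles; "joint_velocities": joint speeds; "effort": joint torques, N m; "eef_pos": TCP position; "tcp_rot": TCP orientation; "wrist_force": force on the tool from outside, world axes, zero at the start; "moment": the same for the moment, N m; "width": finger opening in mm.
Only numpy, scipy, OpenCV 4.12 (cv2) and the standard library are available. Lean on these libraries where they do the work, as an engineer would, in place of code of your own. Each camera call takes 0.05 s, during which the arm holds its last target.

## Working session

There is one attempt and no reset: what is moved stays moved. The work goes in short steps, Python scripts to look and compute and a tool call to move; the robot and the scene stay as the last step left them, time stands still between calls to the robot, and variables do not carry over. Pictures are saved under pics/ and viewed, and the job is handed in when it is done.

Besides the shell and the picture viewer there is one more tool, called after ">>>" as name(argument=value, ...), one argument or row to a line, values as JSON. drive_tool: Moves the arm, as the interface text tells. Its arguments: {"type":"object","properties":{"commands":{"type":"array","items":{"type":"array"}},"squeeze":{"type":"number"}},"required":["commands"]}

```bash
mkdir -p pics
python3 - <<'E'
from bench import ctrl
import cv2,numpy as np
s=ctrl.observe()
for k in s: print(k,s[k])
for n in("side","top","wrist"):
    c=ctrl.camera(n); cv2.imwrite(f"pics/{n}0.png",c["pixels"][:,:,::-1])
    print(n,c["vertical_fov"],c["cx"],c["cy"]); print(np.round(c.get("T",c.get("tool_from_camera")),3)); print([k for k in c])
E
```

```text
time_s 0.0
q [ 1.14863631e+00  3.53640811e-01  1.63413764e+00 -1.46427765e-05
  1.15523263e+00 -2.42508496e-03]
joint_velocities [-0.00148374  0.00192213  0.00023406  0.00219016 -0.00100108 -0.00027671]
effort [-2.14212392e-03 -6.05252767e+01 -3.42063081e+01 -2.83695035e-04
  9.31151386e-03 -1.31033352e-05]
eef_pos [254.51714964 570.2937823  230.56477823]
tcp_rot [-6.54420073e-01 -3.07238320e+00  2.18228118e-03]
wrist_force [-0.77553955 -0.09761309  0.66864054]
moment [0.01110128 0.03266079 0.02868183]
width 85.56099792546915
side 56.49567841460836 318.7959353714392 241.98670844197954
[[-1.000000e+00 -5.000000e-03  2.500000e-02  4.987060e+02]
 [-2.200000e-02  6.050000e-01 -7.960000e-01  1.213008e+03]
 [-1.100000e-02 -7.960000e-01 -6.050000e-01  9.762170e+02]
 [ 0.000000e+00  0.000000e+00  0.000000e+00  1.000000e+00]]
['pixels', 'vertical_fov', 'cx', 'cy', 'T']
top 51.30666915404238 322.17211946206027 241.3736310251115
[[-0.000000e+00 -9.840000e-01  1.780000e-01  3.147760e+02]
 [-1.000000e+00  4.000000e-03  1.900000e-02  5.401100e+01]
 [-1.900000e-02 -1.780000e-01 -9.840000e-01  1.265438e+03]
 [ 0.000000e+00  0.000000e+00  0.000000e+00  1.000000e+00]]
['pixels', 'vertical_fov', 'cx', 'cy', 'T']
wrist 64.95228816159157 315.6389933034417 239.7128215790854
[[ 1.00000e-03 -9.61000e-01 -2.76000e-01  7.05760e+01]
 [ 1.00000e+00  1.00000e-03  0.00000e+00 -4.30000e-01]
 [ 0.00000e+00 -2.76000e-01  9.61000e-01 -1.41877e+02]
 [ 0.00000e+00  0.00000e+00  0.00000e+00  1.00000e+00]]
['pixels', 'vertical_fov', 'cx', 'cy', 'tool_from_camera']
```

View pics/top0.png

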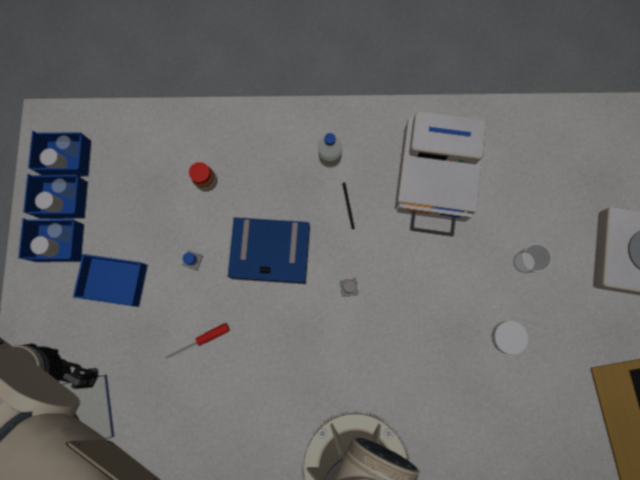

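View pics/side0.png

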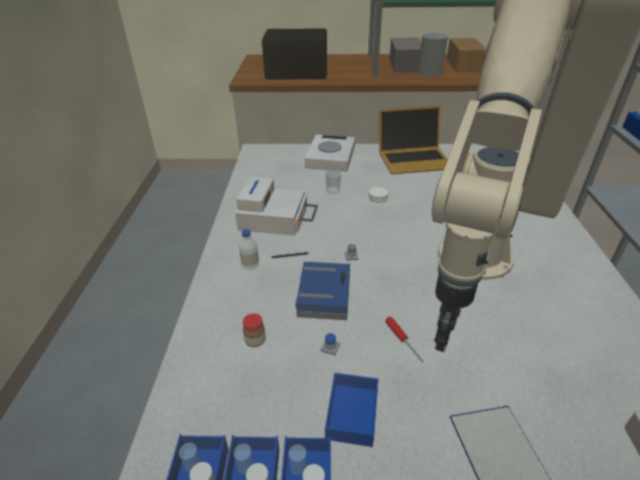

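View pics/wrist0.png

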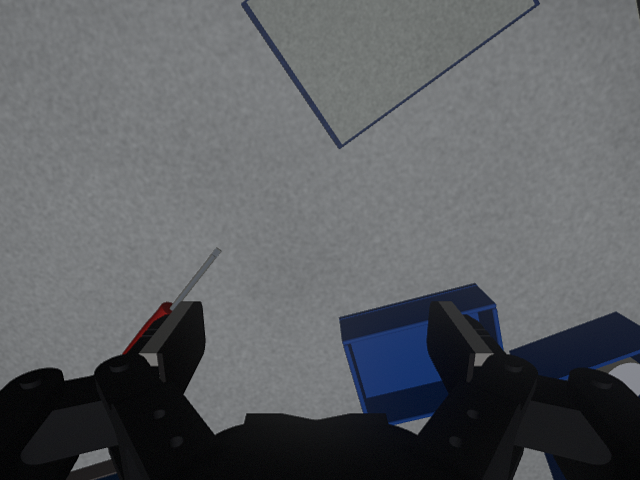

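```bash
cat > h.py <<'E'
from bench import ctrl
import cv2,numpy as np
from scipy.spatial.transform import Rotation as R
def cam(n):
    s=ctrl.observe(); c=ctrl.camera(n)
    if n=="wrist":
        T=np.eye(4);T[:3,:3]=R.from_rotvec(s["tcp_rot"]).as_matrix();T[:3,3]=s["eef_pos"]
        c["T"]=T@c["tool_from_camera"]
    c["f"]=240/np.tan(np.radians(c["vertical_fov"]/2)); c["bgr"]=np.ascontiguousarray(c["pixels"][:,:,::-1]); return c
def ray(c,u,v):
    d=c["T"][:3,:3]@np.array([(u-c["cx"])/c["f"],(v-c["cy"])/c["f"],1]); return c["T"][:3,3],d
def onz(c,u,v,z):
    o,d=ray(c,u,v); return o+d*(z-o[2])/d[2]
def proj(c,p):
    q=np.linalg.inv(c["T"])@np.append(p,1); return np.array([c["cx"]+c["f"]*q[0]/q[2],c["cy"]+c["f"]*q[1]/q[2]])
def tri(c1,uv1,c2,uv2):
    o1,d1=ray(c1,*uv1);o2,d2=ray(c2,*uv2)
    d1=d1/np.linalg.norm(d1);d2=d2/np.linalg.norm(d2)
    A=np.c_[d1,-d2];t=np.linalg.lstsq(A,o2-o1,rcond=None)[0]
    a=o1+d1*t[0];b=o2+d2*t[1];return (a+b)/2,np.linalg.norm(a-b)
def crop(c,name,u0,v0,u1,v1,k):
    cv2.imwrite(f"pics/{name}.png",cv2.resize(c["bgr"][v0:v1,u0:u1],None,fx=k,fy=k,interpolation=cv2.INTER_CUBIC))
def st():
    s=ctrl.observe(); M=R.from_rotvec(s["tcp_rot"]).as_matrix()
    print("t",round(s["time_s"],2),"p",np.round(s["eef_pos"],1),"x",np.round(M[:,0],3),"y",np.round(M[:,1],3),"z",np.round(M[:,2],3),"F",np.round(s["wrist_force"],1),"w",round(s["width"],1),"q",np.round(s["q"],2)); return s,M
E
python3 - <<'E'
from h import *
c=cam("top")
crop(c,"t1",170,200,370,320,4)
crop(c,"t2",380,100,510,250,4)
c=cam("side"); crop(c,"s1",220,160,400,360,3)
st()
E
```

```text
t 0.25 p [254.7 570.5 230.9] x [-0.913  0.408 -0.   ] y [ 0.408  0.913 -0.001] z [-0.    -0.001 -1.   ] F [-0.   0.3 -0.8] w 85.1 q [ 1.15  0.35  1.63 -0.    1.16 -0.  ]
```

View pics/t1.png

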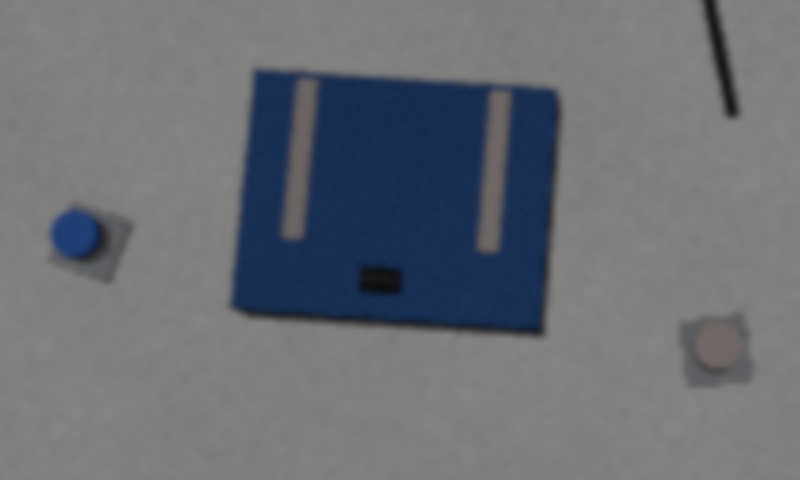

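View pics/t2.png

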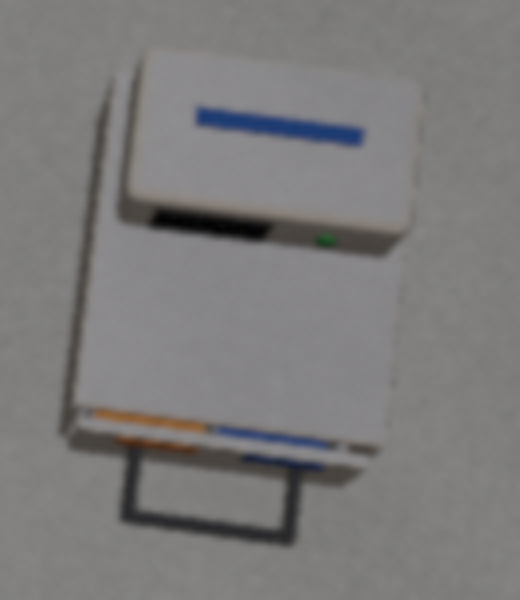

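View pics/s1.png

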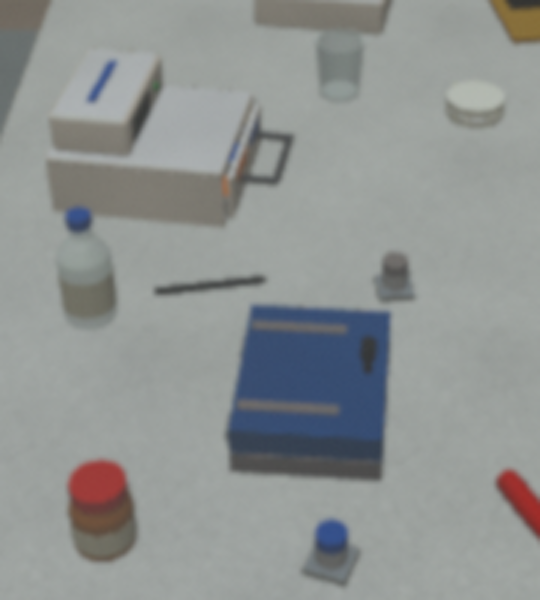

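Run:
```python
from h import *
c=cam("top");s=cam("side")
def t1(x,y): return 170+(x+.5)/4-.5,200+(y+.5)/4-.5
def t2(x,y): return 380+(x+.5)/4-.5,100+(y+.5)/4-.5
def s1(x,y): return 220+(x+.5)/3-.5,160+(y+.5)/3-.5
P={}
for n,p in dict(TL=(255,71),TR=(557,90),BR=(544,324),BL=(234,305)).items(): P[n]=onz(c,*t1(*p),60); print(n,P[n])
for a,b in(("TL","TR"),("BL","BR"),("TL","BL"),("TR","BR")): print(a,b,np.linalg.norm(P[a]-P[b]))
print("sidecorners",[onz(s,*s1(*p),60).round(1) for p in((250,307),(390,312),(384,457),(232,432))])
print("knob",onz(c,*t1(380,278),96), "side",onz(s,*s1(369,344),96), tri(c,t1(380,278),s,s1(369,344)))
print("handle",onz(c,*t2(128,519),50),onz(c,*t2(292,540),50),"side",onz(s,*s1(292,134),50),onz(s,*s1(278,181),50))
A=[onz(c,*t2(*p),82) for p in((78,405),(385,448))];print("an front top",A,np.linalg.norm(A[0]-A[1]))
print("blue2 cap",onz(c,*t1(77,234),45),onz(s,*s1(332,530),45),tri(c,t1(77,234),s,s1(332,530)))
print("spare",onz(c,*t1(718,344),45))
```

```text
TL [593.79840455 297.67265665  60.        ]
TR [580.84789766 110.10806987  60.        ]
BR [436.08126402 117.35643372  60.        ]
BL [448.10155937 305.9292172   60.        ]
TL TR 188.01114287586873
BL BR 188.9555031439939
TL BL 145.9306050405308
TR BR 144.94798030058735
sidecorners [array([584. , 114.2,  60. ]), array([435. , 121.1,  60. ]), array([447.5, 332. ,  60. ]), array([591.8, 301. ,  60. ])]
knob [459.88626153 212.45776447  96.        ] side [459.86988066 213.45712475  96.        ] (array([459.908019  , 212.56995687,  95.23483534]), np.float64(0.14653772016669334))
handle [ 563.49747515 -143.88807867   50.        ] [ 549.84302611 -244.20342011   50.        ] side [ 548.51311441 -245.03222948   50.        ] [ 562.88998338 -138.23207338   50.        ]
an front top [array([ 627.90353346, -110.61727856,   82.        ]), array([ 600.06294017, -294.93801208,   82.        ])] 186.4114573744193
blue2 cap [494.20145821 408.2494878   45.        ] [495.90478756 408.05716302  45.        ] (array([495.06491471, 408.1867742 ,  44.93187982]), np.float64(1.7039311285801921))
spare [425.1084507   11.82612454  45.        ]
```

```bash
cat >> h.py <<'E'
def go(p,ya=None):
    """p target TCP; ya: angle of tool y axis in world xy, tool down. prints turn rotvec (tool) then shift in turned axes, cm"""
    s,M=st()
    if ya is None: G=M
    else:
        y=np.array([np.cos(ya),np.sin(ya),0]);z=np.array([0,0,-1.]);G=np.c_[np.cross(y,z),y,z]
    print("turn",np.round(R.from_matrix(M.T@G).as_rotvec(),3),"shift cm",np.round(G.T@(np.array(p)-s["eef_pos"])/10,2),"| dist",round(np.linalg.norm(np.array(p)-s["eef_pos"])))
E
python3 - <<'E'
from h import *
go([460,212.5,180],np.pi/2-.061)
c=cam("top")
print(onz(c,330,140,140),onz(c,201,171,80))
E
```

```text
t 0.35 p [254.7 570.6 231.1] x [-0.913  0.408  0.   ] y [ 0.408  0.913 -0.   ] z [-0. -0. -1.] F [ 0.  -0.4  0.6] w 85.1 q [ 1.15  0.35  1.63  0.    1.16 -0.  ]
turn [-0.    -0.    -0.359] shift cm [-22.68 -34.5    5.11] | dist 416
[762.55745739  57.02671415 140.        ] [707.7623142  378.10537834  80.        ]
```

>>> drive_tool(
  commands=[
    [[0,0,0],[0,0,-0.18],1],
    [[0,0,0],[0,0,-0.18],1],
    [[-2.85,-4.3,0.64],[0,0,0],1],
    [[-2.85,-4.3,0.64],[0,0,0],1],
    [[-2.85,-4.3,0.64],[0,0,0],1],
    [[-2.85,-4.3,0.64],[0,0,0],1],
    [[-2.85,-4.3,0.64],[0,0,0],1],
    [[-2.85,-4.3,0.64],[0,0,0],1],
    [[-2.85,-4.3,0.64],[0,0,0],1],
    [[-2.85,-4.3,0.64],[0,0,0],1],
  ],
)

```text
time_s: 1.65
eef_pos: [462.6, 212.3, 180.1]
tcp_rot: [0.094, 3.14, 0.001]
wrist_force: [0.3, 0.4, 0.3]
width: 85.3
```

Run:
```python
from h import *
go([460,212.5,69],np.pi/2-.061)
c=cam("wrist"); cv2.imwrite("pics/w1.png",c["bgr"])
print(proj(c,[460,212.5,96]))
```

```text
t 1.65 p [462.6 212.3 180.1] x [-0.998  0.06  -0.001] y [0.06  0.998 0.   ] z [ 0.001  0.    -1.   ] F [0.3 0.4 0.3] w 85.3 q [ 0.43  0.23  1.93  0.    0.98 -1.08]
turn [0.    0.001 0.001] shift cm [2.600e-01 1.000e-02 1.111e+01] | dist 111
[316.03975032 244.52505673]
```

View pics/w1.png

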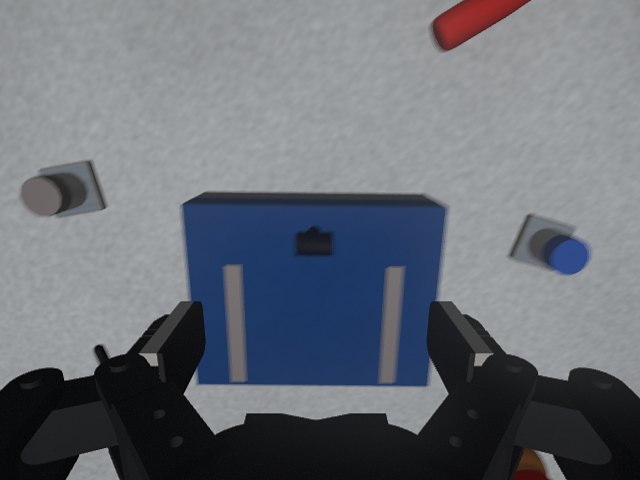

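>>> drive_tool(
  commands=[
    [[0.1,0,5.5],[0,0,0],1],
    [[0.1,0,4],[0,0,0],1],
    [[0,0,1.5],[0,0,0],1],
    [[0,0,0],[0,0,0],0],
    [[0,0,0],[0,0,0],0],
    [[0,0,0],[0,0,0],0],
    [[0,0,0],[0,0,0],0],
    [[0,0,0],[0,0,0],0],
  ],
  squeeze=40,
)

```text
time_s: 2.7
eef_pos: [460.4, 213.0, 71.5]
tcp_rot: [0.092, 3.139, -0.002]
wrist_force: [1.0, -8.8, 11.9]
width: 23.3
```

Run:
```python
from h import *
s,M=st()
g=s["eef_pos"]+M@[0,0,-19]
r=np.hypot(130,60);f0=np.arctan2(60,130)
prev=np.array([-130.,60.])
for th in [.2,.4,.6,.8,1.,1.2,1.4,1.55,1.7,1.85]:
    a=f0+th; p=np.array([-r*np.cos(a),r*np.sin(a)]); print(th,"tool shift x,z cm",np.round([-(p-prev)[0]/10,-(p-prev)[1]/10],2)); prev=p
```

```text
t 2.7 p [460.4 213.   71.5] x [-0.998  0.059 -0.002] y [ 0.059  0.998 -0.001] z [ 0.001 -0.001 -1.   ] F [ 1.  -8.8 11.9] w 23.3 q [ 0.43  0.39  2.01 -0.    0.74 -1.08]
0.2 tool shift x,z cm [-1.45 -2.46]
0.4 tool shift x,z cm [-1.91 -2.13]
0.6 tool shift x,z cm [-2.3 -1.7]
0.8 tool shift x,z cm [-2.59 -1.21]
1.0 tool shift x,z cm [-2.78 -0.68]
1.2 tool shift x,z cm [-2.86 -0.11]
1.4 tool shift x,z cm [-2.82  0.46]
1.55 tool shift x,z cm [-2.03  0.71]
1.7 tool shift x,z cm [-1.9  1. ]
1.85 tool shift x,z cm [-1.73  1.28]
```

>>> drive_tool(
  commands=[
    [[-0.7,0,-1.25],[0,0,0],0],
    [[-0.75,0,-1.2],[0,0,0],0],
    [[-0.9,0,-1.1],[0,0,0],0],
    [[-1.0,0,-1.05],[0,0,0],0],
    [[-1.1,0,-0.9],[0,0,0],0],
    [[-1.2,0,-0.8],[0,0,0],0],
    [[-1.25,0,-0.65],[0,0,0],0],
    [[-1.35,0,-0.55],[0,0,0],0],
    [[-1.35,0,-0.4],[0,0,0],0],
    [[-1.4,0,-0.3],[0,0,0],0],
  ],
)

```text
time_s: 3.95
eef_pos: [568.5, 205.4, 152.7]
tcp_rot: [-0.093, -3.137, 0.005]
wrist_force: [-3.0, -9.4, -0.5]
width: 23.1
```

Run:
```python
from h import *
st()
c=cam("top"); crop(c,"t3",170,180,370,320,4)
```

```text
t 3.95 p [568.5 205.4 152.7] x [-0.998  0.06   0.003] y [ 0.06   0.998 -0.003] z [-0.003 -0.003 -1.   ] F [-3.  -9.4 -0.5] w 23.1 q [ 0.35  0.41  1.74 -0.    0.99 -1.16]
```

View pics/t3.png

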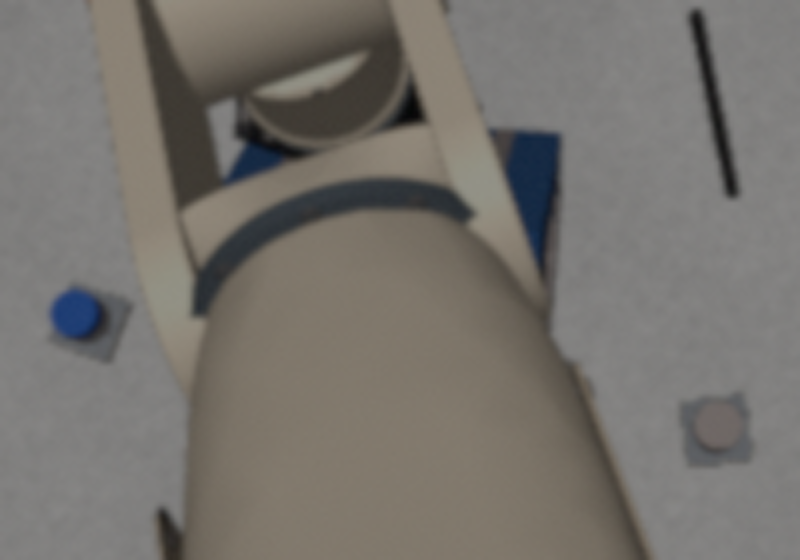

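The lid is following (the blue lid is seen foreshortened behind the arm, around (530,200) in the crop). I carry on back.

>>> drive_tool(
  commands=[
    [[-1.4,0,-0.1],[0,0,0],0],
    [[-1.45,0,0],[0,0,0],0],
    [[-1.4,0,0.15],[0,0,0],0],
    [[-1.4,0,0.3],[0,0,0],0],
    [[-1.35,0,0.45],[0,0,0],0],
    [[-1.3,0,0.55],[0,0,0],0],
    [[-1.25,0,0.7],[0,0,0],0],
    [[-1.2,0,0.8],[0,0,0],0],
  ],
)

```text
time_s: 5.0
eef_pos: [678.4, 197.8, 125.4]
tcp_rot: [0.094, 3.138, -0.006]
wrist_force: [0.1, -14.7, 5.2]
width: 22.9
```

Run:
```python
from h import *
st()
```

```text
t 5.0 p [678.4 197.8 125.4] x [-0.998  0.06  -0.002] y [ 0.06   0.998 -0.004] z [ 0.002 -0.004 -1.   ] F [  0.1 -14.7   5.2] w 22.9 q [ 0.28  0.58  1.53 -0.    1.04 -1.23]
```

>>> drive_tool(
  commands=[
    [[0,0,0],[0,0,0],0.6],
    [[0,0,0],[0,0,0],0.6],
    [[0,0,0],[0,0,0],0.6],
    [[-0.5,0,-2],[0,0,0],0.6],
    [[0,0,-5],[0,0,0],0.6],
    [[0,0,-6],[0,0,0],1],
  ],
)

```text
time_s: 5.75
eef_pos: [680.8, 200.9, 254.1]
tcp_rot: [-0.093, -3.138, 0.001]
wrist_force: [-0.0, -0.5, -0.0]
width: 67.8
```

Run:
```python
from h import *
s=cam("side"); crop(s,"s2",220,160,400,360,3)
h=np.array([555.5,-193,45]); ya=np.pi/2-.138
# above handle, jaws across analyser x -> tool y along analyser x
go([556,-193,200],-.138)
```

```text
t 5.8 p [684.5 202.  264.6] x [-0.998  0.059 -0.01 ] y [0.059 0.998 0.004] z [ 0.01   0.003 -1.   ] F [2.3 0.2 7. ] w 74.7 q [ 0.28  0.46  1.4   0.    1.27 -1.23]
turn [0.011 0.004 1.65 ] shift cm [-40.89  -7.29   6.46] | dist 420
```

View pics/s2.png

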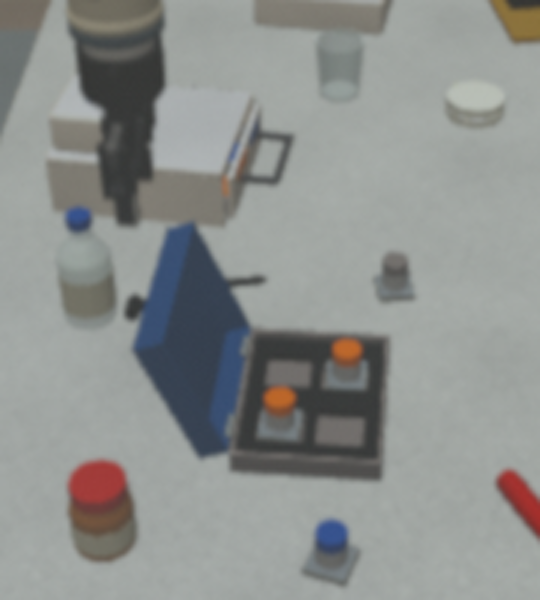

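>>> drive_tool(
  commands=[
    [[0,0,0],[0.01,0,0.165],0.4],
    [[0,0,0],[0,0,0.165],0.4],
    [[0,0,0],[0,0,0.165],0.4],
    [[0,0,0],[0,0,0.165],0.4],
    [[0,0,0],[0,0,0.165],0.4],
    [[0,0,0],[0,0,0.165],0.4],
    [[0,0,0],[0,0,0.165],0.4],
    [[0,0,0],[0,0,0.165],0.4],
    [[0,0,0],[0,0,0.165],0.4],
    [[0,0,0],[0,0,0.165],0.4],
  ],
)

```text
time_s: 7.05
eef_pos: [681.5, 201.1, 253.7]
tcp_rot: [2.371, 2.052, -0.011]
wrist_force: [0.1, -0.1, 0.4]
width: 34.5
```

Run:
```python
from h import *
go([556,-193,160],-.138)
```

```text
t 7.05 p [681.5 201.1 253.7] x [ 0.143  0.99  -0.01 ] y [ 0.99  -0.143 -0.   ] z [-0.001 -0.009 -1.   ] F [ 0.1 -0.1  0.4] w 34.5 q [ 0.29  0.47  1.4  -0.01  1.27  0.44]
turn [-0.     0.01  -0.006] shift cm [-40.76  -7.01   9.37] | dist 424
```

>>> drive_tool(
  commands=[
    [[0,0,0],[0,0.01,-0.006],0.4],
    [[-5.1,-0.88,0.8],[0,0,0],0.4],
    [[-5.1,-0.88,0.8],[0,0,0],0.4],
    [[-5.1,-0.88,0.8],[0,0,0],0.4],
    [[-5.1,-0.88,0.8],[0,0,0],0.4],
    [[-5.1,-0.88,0.8],[0,0,0],0.4],
    [[-5.1,-0.88,1.2],[0,0,0],0.4],
    [[-5.1,-0.88,1.8],[0,0,0],0.4],
    [[-5.1,-0.88,2.4],[0,0,0],0.4],
    [[0,0,0],[0,0,0],0.4],
  ],
)

```text
time_s: 8.3
eef_pos: [555.7, -196.9, 157.9]
tcp_rot: [-2.361, -2.068, 0.002]
wrist_force: [0.1, 0.6, 0.1]
width: 34.2
```

Run:
```python
from h import *
go([556,-193,26],-.138)
c=cam("wrist"); cv2.imwrite("pics/w2.png",c["bgr"]); print(proj(c,[556,-193,50]))
a=onz(c,240,230,50)
```

```text
t 8.3 p [ 555.7 -196.9  157.9] x [0.132 0.991 0.   ] y [ 0.991 -0.132 -0.003] z [-0.003  0.001 -1.   ] F [0.1 0.6 0.1] w 34.2 q [-0.34  0.38  1.78 -0.    0.99 -0.21]
turn [-0.003 -0.     0.006] shift cm [ 0.39 -0.02 13.19] | dist 132
[316.65800144 231.49838155]
```

View pics/w2.png

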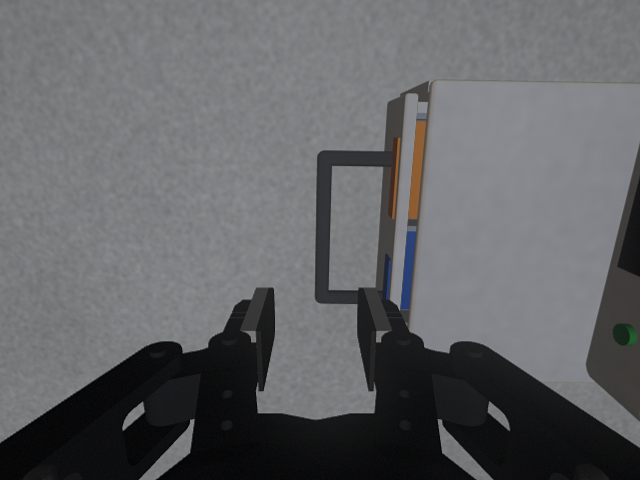

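Run:
```python
from h import *
c=cam("wrist")
a=onz(c,325,157,50);b=onz(c,321.5,297,50);m=(a+b)/2;print(a,b,m,np.arctan2((a-b)[0],(a-b)[1]))
go([m[0],m[1],26],-.138)
```

```text
[ 569.34074022 -142.93561042   50.        ] [ 554.53831214 -241.02444616   50.        ] [ 561.93952618 -191.98002829   50.        ] 0.14977822800782847
t 8.4 p [ 557.8 -194.7  159.6] x [0.131 0.991 0.001] y [ 0.991 -0.131 -0.   ] z [ 0.     0.001 -1.   ] F [0.9 0.6 0.2] w 34.6 q [-0.34  0.38  1.77  0.    0.99 -0.21]
turn [-0.    -0.001  0.006] shift cm [ 0.33  0.37 13.36] | dist 134
```

>>> drive_tool(
  commands=[
    [[0.3,0.2,5.5],[0,0,0.01],0.4],
    [[0,0,5.3],[0,0,0],0.4],
    [[0,0,2.5],[0,0,0],0.4],
    [[0,0,0],[0,0,0],0],
    [[0,0,0],[0,0,0],0],
    [[0,0,0],[0,0,0],0],
    [[0,0,0],[0,0,0],0],
  ],
  squeeze=40,
)

```text
time_s: 9.28
eef_pos: [560.5, -190.6, 26.9]
tcp_rot: [-2.373, -2.057, -0.001]
wrist_force: [2.8, 6.2, -10.0]
width: 8.3
```

Run:
```python
from h import *
st()
```

```text
t 9.28 p [ 560.5 -190.6   26.9] x [0.142 0.99  0.001] y [ 0.99  -0.142 -0.   ] z [ 0.     0.001 -1.   ] F [  2.8   6.2 -10. ] w 8.3 q [-0.33  0.56  1.84  0.    0.74 -0.19]
```

>>> drive_tool(
  commands=[
    [[0,-1.46,0],[0,0,0],0],
    [[0,-1.46,0],[0,0,0],0],
    [[0,-1.46,0],[0,0,0],0],
    [[0,-1.46,0],[0,0,0],0],
    [[0,-1.46,0],[0,0,0],0],
    [[0,-1.46,0],[0,0,0],0],
    [[0,-1.46,0],[0,0,0],0],
    [[0,-1.46,0],[0,0,0],0],
    [[0,-1.46,0],[0,0,0],0],
    [[0,-1.46,0],[0,0,0],0],
  ],
)

```text
time_s: 10.52
eef_pos: [415.5, -169.1, 26.9]
tcp_rot: [-2.374, -2.055, -0.003]
wrist_force: [33.8, 11.9, -4.0]
width: 8.1
```

>>> drive_tool(
  commands=[
    [[0,0,0],[0,0,0],0.4],
    [[0,0,0],[0,0,0],0.4],
    [[0,0,0],[0,0,0],0.4],
    [[0,0,-6],[0,0,0],0.4],
    [[0,0,-6],[0,0,0],0.4],
    [[0,0,-6],[0,0,0],0.4],
    [[0,0,0],[0,0,0],1],
  ],
)

```text
time_s: 11.4
eef_pos: [418.7, -172.3, 211.3]
tcp_rot: [2.368, 2.052, 0.006]
wrist_force: [-0.7, 0.7, -0.6]
width: 51.2
```

Run:
```python
from h import *
st()
c=cam("top"); cv2.imwrite("pics/top4.png",c["bgr"]); s=cam("side"); cv2.imwrite("pics/side4.png",s["bgr"])
```

```text
t 11.4 p [ 418.7 -172.3  211.3] x [ 0.143  0.99  -0.002] y [ 0.99  -0.143  0.009] z [ 0.008 -0.004 -1.   ] F [-0.7  0.7 -0.6] w 51.2 q [-0.39  0.1   2.01 -0.    1.02 -0.25]
```

View pics/top4.png

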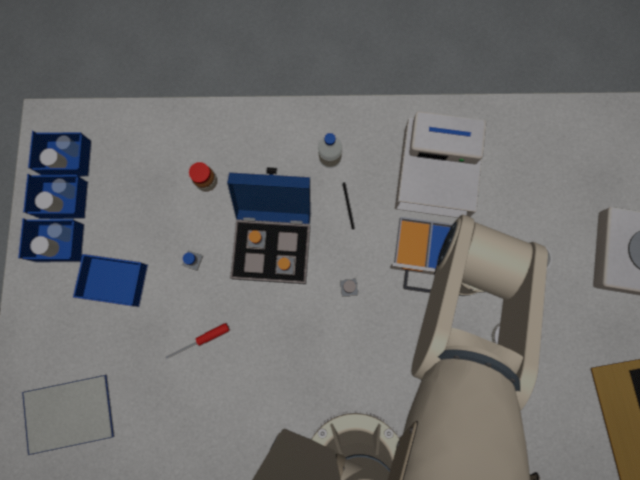

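View pics/side4.png

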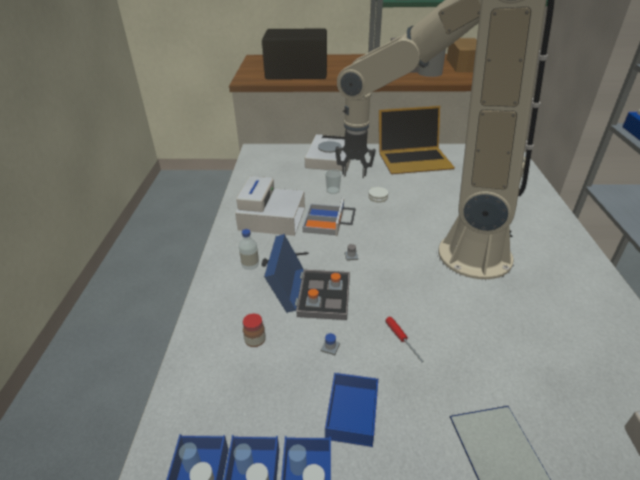

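Run:
```python
from h import *
c=cam("top"); crop(c,"t5",380,200,510,300,6)
crop(c,"t6",170,160,370,290,4)
```

```text
(no output)
```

View pics/t5.png

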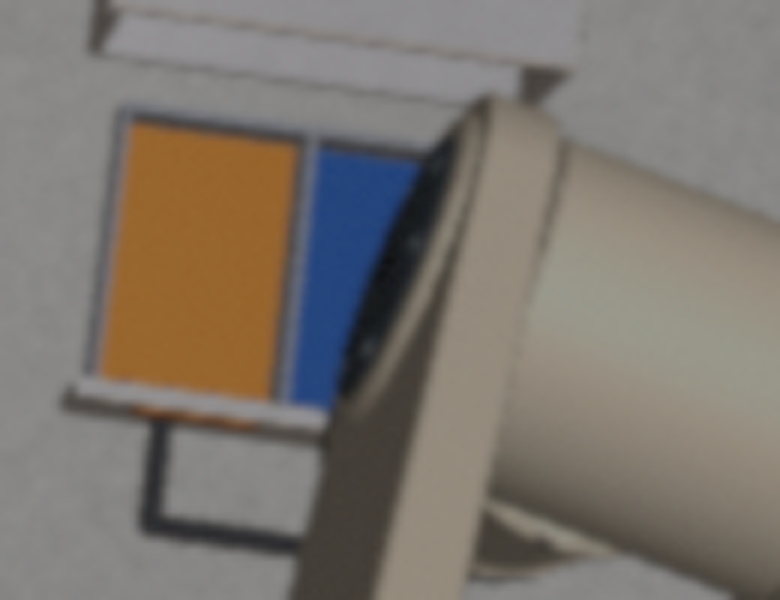

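View pics/t6.png

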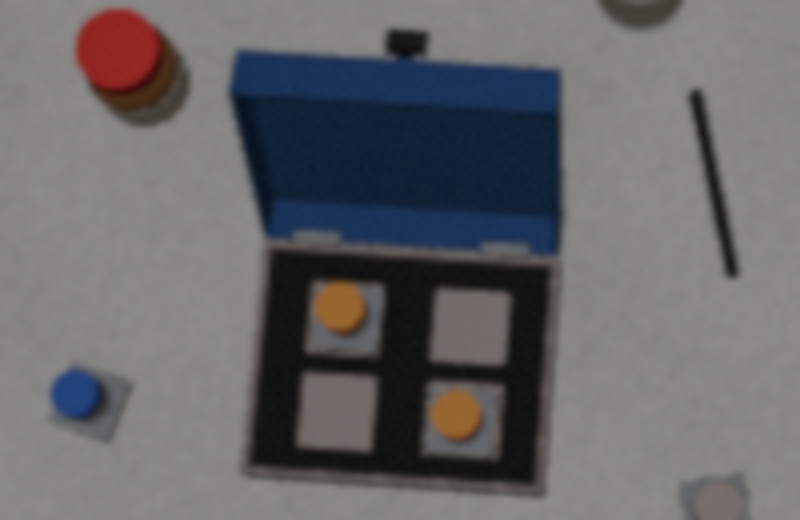

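Run:
```python
from h import *
c=cam("top")
def t5(x,y): return 380+(x+.5)/6-.5,200+(y+.5)/6-.5
def t6(x,y): return 170+(x+.5)/4-.5,160+(y+.5)/4-.5
ps=-.142; X=np.array([np.cos(ps),np.sin(ps)]);Y=np.array([-X[1],X[0]])
a=onz(c,*t5(300,145),12)[:2]; print("corner",a,"orange c",a-60*X+37*Y)
l1=onz(c,*t5(121,115),34)[:2];m1=onz(c,*t5(312,138),34)[:2];print("walls",l1,m1,(m1-l1), np.arctan2(*(l1-m1)))
e1=onz(c,*t5(272,395),12)[:2];print("dir",np.arctan2(-(a-e1)[1],(a-e1)[0]))
pn=[onz(c,*t5(80,380),70)[:2],onz(c,*t5(325,410),70)[:2]];print("panel rear top",pn)
ob=a-60*X+37*Y; bb=ob-78*Y; print("blue c",bb, "handle-along", ob-110*X-39*Y)
for n,p,z in(("o_rear",(340,306),53),("o_front",(456,414),53),("blue",(77,393),45)): print(n,onz(c,*t6(*p),z))
cp=np.array([460+.998*55,212.5-.061*55])  # case centre: knob + 55
ps=-.061;X=np.array([np.cos(ps),np.sin(ps)]);Y=np.array([-X[1],X[0]])
print("pockets",cp+30*X+40*Y,cp-30*X-40*Y)
```

```text
corner [ 585.73467724 -196.27173877] orange c [ 531.57494231 -151.15275039]
walls [ 594.19784735 -117.57659701] [ 583.95061881 -196.99521296] [-10.24722854 -79.41861595] 0.1283190810156013
dir 0.14659559047326182
panel rear top [array([477.25740624, -93.12472594]), array([ 464.86721329, -190.47313165])]
blue c [ 520.53612754 -228.36767491] handle-along [ 417.16269265 -174.19265337]
o_rear [547.54088509 244.76477621  53.        ]
o_front [479.88100663 171.91013508  53.        ]
blue [494.82788699 408.27903871  45.        ]
pockets [547.27268938 247.24173777] [482.50731062 171.04826223]
```

>>> drive_tool(
  commands=[
    [[0,0,0],[0,0,-0.165],0.8],
    [[0,0,0],[0,0,-0.165],0.8],
    [[0,0,0],[0,0,-0.165],0.8],
    [[0,0,0],[0,0,-0.165],0.8],
    [[0,0,0],[0,0,-0.165],0.8],
    [[0,0,0],[0,0,-0.165],0.8],
    [[0,0,0],[0,0,-0.165],0.8],
    [[0,0,0],[0,0,-0.165],0.8],
    [[0,0,0],[0,0,-0.165],0.8],
    [[0,0,0],[0,0,-0.165],0.8],
  ],
)

```text
time_s: 12.85
eef_pos: [414.8, -170.6, 204.8]
tcp_rot: [-0.091, -3.137, -0.002]
wrist_force: [-0.0, 0.1, -0.2]
width: 68.4
```

Run:
```python
from h import *
go([481,171.5,150],1.51)
```

```text
t 12.85 p [ 414.8 -170.6  204.8] x [-0.998  0.058  0.004] y [0.058 0.998 0.001] z [-0.003  0.001 -1.   ] F [-0.   0.1 -0.2] w 68.4 q [-0.39  0.11  2.02 -0.    1.02 -1.91]
turn [ 0.001 -0.004  0.003] shift cm [-4.53 34.55  5.48] | dist 353
```

>>> drive_tool(
  commands=[
    [[-0.57,4.32,0.4],[0,-0.004,0.003],0.8],
    [[-0.57,4.32,0.4],[0,0,0],0.8],
    [[-0.57,4.32,0.4],[0,0,0],0.8],
    [[-0.57,4.32,0.4],[0,0,0],0.8],
    [[-0.57,4.32,0.5],[0,0,0],0.8],
    [[-0.57,4.32,0.8],[0,0,0],0.8],
    [[-0.57,4.32,1.2],[0,0,0],0.8],
    [[-0.57,4.32,1.3],[0,0,0],0.8],
    [[0,0,0],[0,0,0],0.8],
  ],
)

```text
time_s: 13.98
eef_pos: [483.3, 172.6, 150.0]
tcp_rot: [-0.1, -3.14, 0.002]
wrist_force: [-0.3, -0.2, -0.0]
width: 68.4
```

```bash
cat >> h.py <<'E'
def caps(c,z,col="orange",amin=150):
    h=cv2.cvtColor(c["bgr"],cv2.COLOR_BGR2HSV)
    m=cv2.inRange(h,(8,120,60),(22,255,255)) if col=="orange" else cv2.inRange(h,(100,130,90),(125,255,255))
    n,l,s,ce=cv2.connectedComponentsWithStats(m)
    for i in range(1,n):
        if s[i,4]>amin: print(col,"px",ce[i].round(1),"area",s[i,4],"bbox",s[i,:4],"world",onz(c,*ce[i],z).round(1))
E
python3 - <<'E'
from h import *
c=cam("wrist"); cv2.imwrite("pics/w3.png",c["bgr"]); caps(c,53)
go([481,171.5,24],1.51)
E
```

```text
orange px [314.1 237.6] area 1705 bbox [292 214  45  48] world [479.7 171.5  53. ]
t 14.03 p [483.2 171.3 150.5] x [-0.998  0.064  0.   ] y [ 0.064  0.998 -0.002] z [-0.    -0.002 -1.   ] F [ 1.1 -0.6 -0.3] w 68.3 q [ 0.34  0.28  1.95 -0.    0.92 -1.17]
turn [-0.002 -0.    -0.004] shift cm [2.200e-01 1.000e-02 1.265e+01] | dist 127
```

View pics/w3.png

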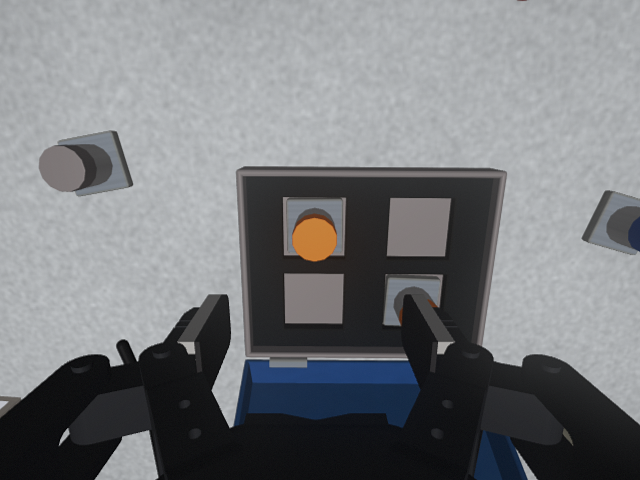

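>>> drive_tool(
  commands=[
    [[0.25,0,5],[0,0,0],0.65],
    [[0,0,5],[0,0,0],0.65],
    [[0,0,2.6],[0,0,0],0.65],
    [[0,0,0],[0,0,0],0],
    [[0,0,0],[0,0,0],0],
    [[0,0,0],[0,0,0],0],
    [[0,0,0],[0,0,0],0],
    [[0,0,0],[0,0,0],0],
  ],
  squeeze=60,
)

```text
time_s: 15.02
eef_pos: [482.8, 171.1, 27.3]
tcp_rot: [0.105, 3.135, 0.0]
wrist_force: [-0.2, 0.4, -1.6]
width: 28.6
```

>>> drive_tool(
  commands=[
    [[0,0,-4],[0,0,0],0],
    [[0,0,-6],[0,0,0],0],
    [[0,0,-4],[0,0,0.08],0],
    [[0,0,0],[0,0,0],0],
  ],
)

```text
time_s: 15.52
eef_pos: [484.0, 171.8, 170.2]
tcp_rot: [0.23, 3.123, 0.004]
wrist_force: [-0.1, 0.3, -0.8]
width: 27.9
```

Run:
```python
from h import *
go([559.2,-154,150],np.pi/2-.142)
```

```text
t 15.53 p [484.  171.8 170.2] x [-0.989  0.147 -0.01 ] y [0.147 0.989 0.003] z [ 0.01   0.002 -1.   ] F [-0.1  0.3 -0.8] w 27.9 q [ 0.34  0.25  1.94 -0.    0.95 -1.08]
turn [ 0.003  0.01  -0.005] shift cm [-12.05 -31.18   2.02] | dist 335
```

>>> drive_tool(
  commands=[
    [[-1.5,-3.9,0],[0,0.01,-0.005],0],
    [[-1.5,-3.9,0],[0,0,0],0],
    [[-1.5,-3.9,0],[0,0,0],0],
    [[-1.5,-3.9,0],[0,0,0],0],
    [[-1.5,-3.9,0],[0,0,0],0],
    [[-1.5,-3.9,0.5],[0,0,0],0],
    [[-1.5,-3.9,0.5],[0,0,0],0],
    [[-1.5,-3.9,1],[0,0,0],0],
    [[0,0,0],[0,0,0],0],
  ],
)

```text
time_s: 16.65
eef_pos: [555.6, -156.9, 144.0]
tcp_rot: [-0.225, -3.125, -0.001]
wrist_force: [-0.3, 0.5, -1.9]
width: 28.6
```

Run:
```python
from h import *
c=cam("wrist"); cv2.imwrite("pics/w4.png",c["bgr"])
go([559.2,-154,32],np.pi/2-.142)
```

```text
t 16.7 p [ 555.3 -155.5  144.4] x [-0.99   0.143  0.009] y [0.143 0.99  0.001] z [-0.009  0.002 -1.   ] F [ 0.   0.3 -0.8] w 28.6 q [-0.28  0.38  1.81 -0.    0.96 -1.7 ]
turn [ 0.001 -0.009 -0.001] shift cm [-0.36  0.21 11.24] | dist 112
```

View pics/w4.png

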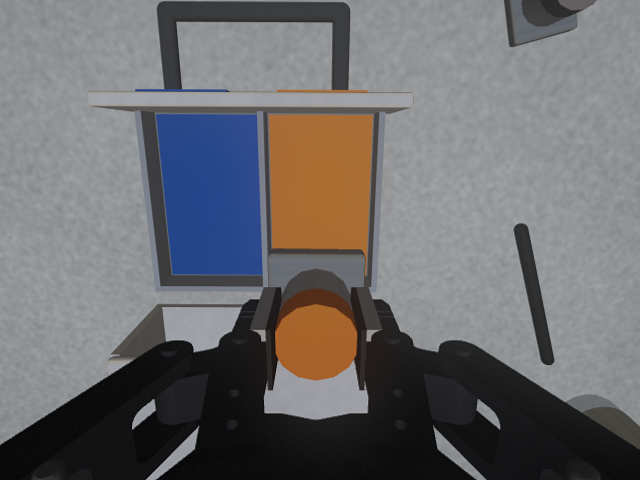

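Run:
```python
from h import *
c=cam("wrist")
a=onz(c,173,275,12)[:2];b=onz(c,260,275,12)[:2];print(a,b,np.linalg.norm(a-b))
ps=-.142; X=np.array([np.cos(ps),np.sin(ps)]);Y=np.array([-X[1],X[0]])
m=a+37*Y-60*X;print("blue c",m,"orange",m+78*Y)
wl=onz(c,262,285,34)[:2];wr=onz(c,372,285,34)[:2];print(wl,wr,"orange mid y",(wl+wr)/2-62*X)
go([559.2,-154,32],np.pi/2-.142)
```

```text
[ 574.55488071 -270.36158159] [ 584.15471674 -203.49173099] 67.55541259563492
blue c [ 520.39514577 -225.24259321] orange [ 531.43396054 -148.02766869]
[ 584.09781024 -198.85601152] [ 595.35510397 -120.45213839] orange mid y [ 528.35049146 -150.87963245]
t 16.75 p [ 555.3 -154.6  144.8] x [-0.99   0.142  0.008] y [0.142 0.99  0.001] z [-0.008  0.002 -1.   ] F [-0.1  0.1 -1. ] w 28.4 q [-0.27  0.38  1.81 -0.    0.96 -1.7 ]
turn [ 0.001 -0.008 -0.   ] shift cm [-0.37  0.12 11.28] | dist 113
```

>>> drive_tool(
  commands=[
    [[-0.3,0.1,4],[0,-0.008,0],0],
    [[0,0,4],[0,0,0],0],
    [[0,0,2],[0,0,0],0],
    [[0,0,1.1],[0,0,0],0],
    [[0,0,0],[0,0,0],0],
    [[0,0,0],[0,0,0],0.48],
    [[0,0,0],[0,0,0],0.48],
    [[0,0,0],[0,0,0],0.48],
  ],
)

```text
time_s: 17.75
eef_pos: [559.7, -154.4, 35.7]
tcp_rot: [0.223, 3.131, -0.0]
wrist_force: [-0.8, -0.2, 0.4]
width: 40.8
```

Run:
```python
from h import *
st()
```

```text
t 17.75 p [ 559.7 -154.4   35.7] x [-0.99   0.141 -0.003] y [0.141 0.99  0.   ] z [ 0.003 -0.    -1.   ] F [-0.8 -0.2  0.4] w 40.8 q [-0.27  0.53  1.87  0.    0.74 -1.7 ]
```

>>> drive_tool(
  commands=[
    [[0,0,-4],[0,0,0],0.48],
    [[0,0,-5],[0,0,0],0.48],
    [[0,0,-5],[0,0,0],0.6],
  ],
)

```text
time_s: 18.12
eef_pos: [558.8, -154.3, 176.7]
tcp_rot: [0.223, 3.132, 0.0]
wrist_force: [0.3, -0.8, -0.6]
width: 51.3
```

Run:
```python
from h import *
go([547.3,245.5,150],1.51)
c=cam("side"); crop(c,"s4",220,160,400,360,3); caps(c,53)
c=cam("top"); caps(c,53);caps(c,45,"blue",100)
```

```text
t 18.12 p [ 558.8 -154.3  176.7] x [-0.99   0.141 -0.002] y [0.141 0.99  0.   ] z [ 0.002  0.    -1.   ] F [ 0.3 -0.8 -0.6] w 51.3 q [-0.27  0.34  1.78  0.    1.01 -1.7 ]
turn [ 0.     0.002 -0.081] shift cm [ 3.58 39.83  2.67] | dist 401
orange px [258.1  76. ] area 1057 bbox [231  56  67  35] world [  985.5 -1841.2    53. ]
orange px [401.8  81.6] area 1197 bbox [357  65  86  26] world [   40.1 -1711.2    53. ]
orange px [407.4 116.1] area 235 bbox [379 106  61  39] world [   82.6 -1128.2    53. ]
orange px [416.2 161.1] area 906 bbox [380 144  74  29] world [ 114.6 -601.1   53. ]
orange px [403.4 244.1] area 349 bbox [397 221  17  43] world [ 526.1 -122.2   53. ]
orange px [620.7 414.8] area 3802 bbox [592 360  48 120] world [ 126.6 -607.7   53. ]
blue px [450.5 131.3] area 110 bbox [430 128  40   8] world [ 821.5 -252.6   45. ]
blue px [ 66.6 155.7] area 373 bbox [ 39 136  42  33] world [763.  739.1  45. ]
blue px [291.3 180.5] area 192 bbox [272 175  37  11] world [692.7 155.8  45. ]
blue px [ 61.7 198.7] area 437 bbox [ 28 178  50  36] world [648.3 741.2  45. ]
blue px [292.3 217.8] area 103 bbox [275 215  32   7] world [595.3 152.4  45. ]
blue px [ 57.1 243.5] area 523 bbox [ 23 222  51  37] world [532.3 742.2  45. ]
blue px [111.3 281.4] area 2022 bbox [ 78 259  63  46] world [436.8 597.8  45. ]
```

View pics/s4.png

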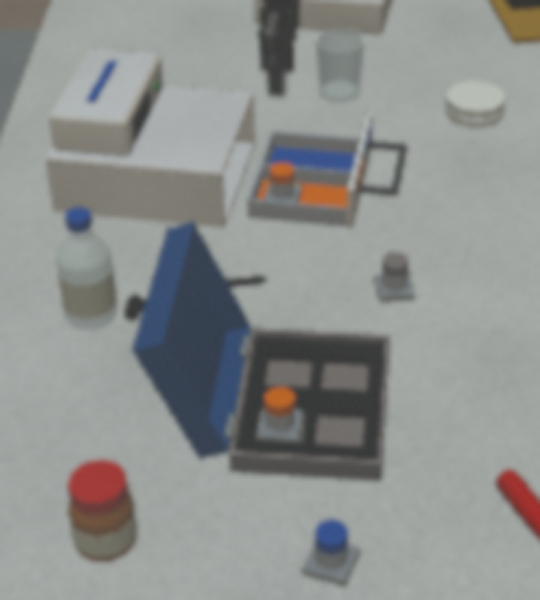

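>>> drive_tool(
  commands=[
    [[0,0,0],[0,0,-0.081],0.65],
    [[0.4,4.43,0],[0,0,0],0.65],
    [[0.4,4.43,0],[0,0,0],0.65],
    [[0.4,4.43,0],[0,0,0],0.65],
    [[0.4,4.43,0],[0,0,0],0.65],
    [[0.4,4.43,0],[0,0,0],0.65],
    [[0.4,4.43,0],[0,0,0],0.65],
    [[0.4,4.43,0.6],[0,0,0],0.65],
    [[0.4,4.43,1],[0,0,0],0.65],
    [[0.4,4.43,1],[0,0,0],0.65],
  ],
)

```text
time_s: 19.48
eef_pos: [547.1, 247.3, 148.6]
tcp_rot: [0.095, 3.138, 0.0]
wrist_force: [0.5, 0.3, 0.4]
width: 55.6
```

>>> drive_tool(
  commands=[
    [[0,0,0],[0,0,0],0.65],
  ],
)

```text
time_s: 19.6
eef_pos: [546.6, 248.2, 147.9]
tcp_rot: [0.091, 3.139, 0.0]
wrist_force: [-0.8, -0.3, 0.5]
width: 55.5
```

Run:
```python
from h import *
c=cam("wrist"); cv2.imwrite("pics/w5.png",c["bgr"]); caps(c,53)
go([547.3,245.5,25],1.51)
```

```text
orange px [310.6 244.6] area 1717 bbox [288 221  45  48] world [547.1 244.6  53. ]
orange px [470.4 435.4] area 390 bbox [460 424  23  31] world [706.9 358.   53. ]
t 19.65 p [546.7 246.7 148.3] x [-0.998  0.058 -0.001] y [ 0.058  0.998 -0.   ] z [ 0.001 -0.001 -1.   ] F [ 0.1 -1.3  0.9] w 55.4 q [ 0.42  0.4   1.76 -0.    0.98 -1.09]
turn [-0.     0.001  0.002] shift cm [-0.06 -0.12 12.33] | dist 123
```

View pics/w5.png

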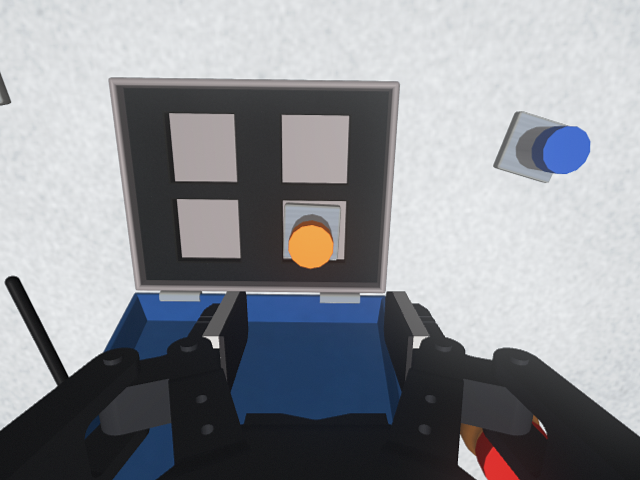

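>>> drive_tool(
  commands=[
    [[0,-0.18,5],[0,0,0],0.65],
    [[0,0,4.8],[0,0,0],0.65],
    [[0,0,2.4],[0,0,0],0.65],
    [[0,0,0],[0,0,0],0],
    [[0,0,0],[0,0,0],0],
    [[0,0,0],[0,0,0],0],
    [[0,0,0],[0,0,0],0],
    [[0,0,0],[0,0,0],0],
  ],
  squeeze=60,
)

```text
time_s: 20.65
eef_pos: [548.1, 244.2, 27.7]
tcp_rot: [0.095, 3.137, 0.001]
wrist_force: [0.9, 1.4, -1.2]
width: 28.4
```

>>> drive_tool(
  commands=[
    [[0,0,-4],[0,0,0],0],
    [[0,0,-6],[0,0,0],0],
    [[0,0,-4],[0,0,0.08],0],
    [[0,0,0],[0,0,0],0],
  ],
)

```text
time_s: 21.15
eef_pos: [549.2, 244.8, 170.7]
tcp_rot: [0.221, 3.126, 0.005]
wrist_force: [0.4, 0.7, -2.1]
width: 28.3
```

Run:
```python
from h import *
go([503,-146,160],np.pi/2-.142)
```

```text
t 21.15 p [549.2 244.8 170.7] x [-0.99   0.141 -0.007] y [0.141 0.99  0.003] z [ 0.008  0.002 -1.   ] F [ 0.4  0.7 -2.1] w 28.3 q [ 0.42  0.38  1.75 -0.    1.01 -1.01]
turn [0.003 0.007 0.001] shift cm [ -0.96 -39.34   1.07] | dist 394
```

>>> drive_tool(
  commands=[
    [[-0.1,-4.3,0],[0,0.007,0],0],
    [[-0.1,-4.3,0],[0,0,0],0],
    [[-0.1,-4.3,0],[0,0,0],0],
    [[-0.1,-4.3,0],[0,0,0],0],
    [[-0.1,-4.3,0],[0,0,0],0],
    [[-0.1,-4.3,0],[0,0,0],0],
    [[-0.1,-4.3,0.3],[0,0,0],0],
    [[-0.1,-4.3,0.5],[0,0,0],0],
    [[-0.1,-4.3,0.5],[0,0,0],0],
    [[0,-0.6,0],[0,0,0],0],
  ],
)

```text
time_s: 22.4
eef_pos: [499.3, -148.1, 152.3]
tcp_rot: [-0.224, -3.126, -0.001]
wrist_force: [-0.3, -0.2, -1.2]
width: 28.0
```

>>> drive_tool(
  commands=[
    [[0,0,0],[0,0,0],0],
  ],
)

```text
time_s: 22.52
eef_pos: [500.3, -146.1, 153.1]
tcp_rot: [-0.222, -3.127, -0.002]
wrist_force: [0.1, -0.1, -1.4]
width: 28.2
```

Run:
```python
from h import *
c=cam("wrist"); cv2.imwrite("pics/w6.png",c["bgr"])
go([503,-146,33],np.pi/2-.142)
```

```text
t 22.57 p [ 500.6 -145.6  153.3] x [-0.99   0.14   0.006] y [0.14  0.99  0.001] z [-0.006  0.002 -1.   ] F [ 0.1  0.1 -1.3] w 28.4 q [-0.29  0.29  1.92 -0.    0.94 -1.72]
turn [ 0.001 -0.006  0.001] shift cm [-0.25 -0.   12.03] | dist 120
```

View pics/w6.png

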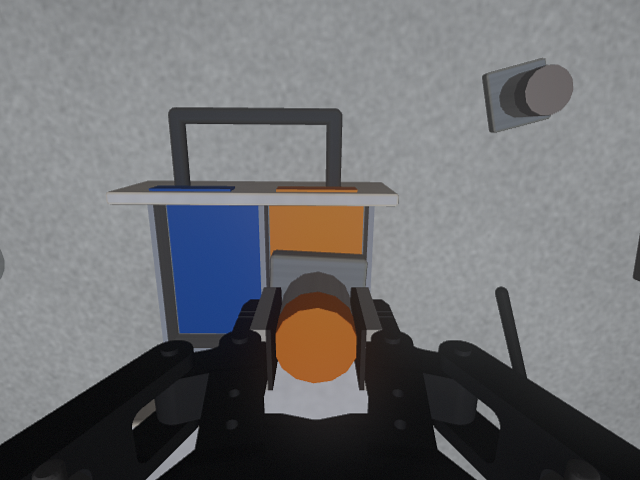

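>>> drive_tool(
  commands=[
    [[-0.25,0,4],[0,-0.006,0],0],
    [[0,0,4],[0,0,0],0],
    [[0,0,2.5],[0,0,0],0],
    [[0,0,1.6],[0,0,0],0],
    [[0,0,0],[0,0,0],0],
    [[0,0,0],[0,0,0],0.48],
    [[0,0,0],[0,0,0],0.48],
    [[0,0,0],[0,0,0],0.48],
  ],
)

```text
time_s: 23.58
eef_pos: [503.7, -146.7, 33.4]
tcp_rot: [0.221, 3.132, 0.0]
wrist_force: [1.0, 0.6, 0.6]
width: 40.9
```

>>> drive_tool(
  commands=[
    [[0,0,-4],[0,0,0],0.48],
    [[0,0,-5],[0,0,0],0.48],
    [[0,0,-5],[0,0,0],0.6],
  ],
)

```text
time_s: 23.95
eef_pos: [502.9, -146.6, 174.5]
tcp_rot: [0.221, 3.133, 0.0]
wrist_force: [0.5, 0.1, -0.2]
width: 51.4
```

Run:
```python
from h import *
c=cam("side"); crop(c,"s5",220,160,400,360,3)
c=cam("wrist");cv2.imwrite("pics/w7.png",c["bgr"]); caps(c,57)
t=cam("top"); crop(t,"t7",170,220,240,290,6); cv2.imwrite("pics/top7.png",t["bgr"])
st()
```

```text
orange px [319.5 173.1] area 245 bbox [281 171  74   5] world [ 465.4 -139.5   57. ]
orange px [316.2 250.9] area 7502 bbox [274 188  87 128] world [ 521.5 -149.8   57. ]
t 24.1 p [ 505.  -147.3  175.8] x [-0.99   0.141 -0.007] y [ 0.141  0.99  -0.001] z [ 0.007 -0.002 -1.   ] F [ 0.5 -0.1 -0.2] w 51.2 q [-0.29  0.26  1.9   0.    0.97 -1.72]
```

View pics/s5.png

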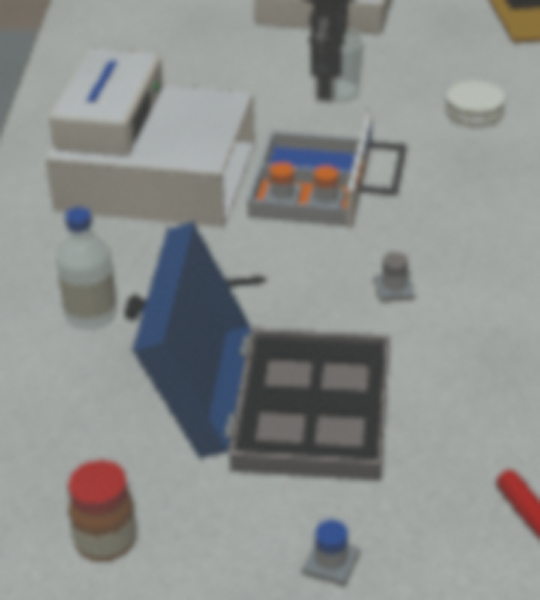

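View pics/w7.png

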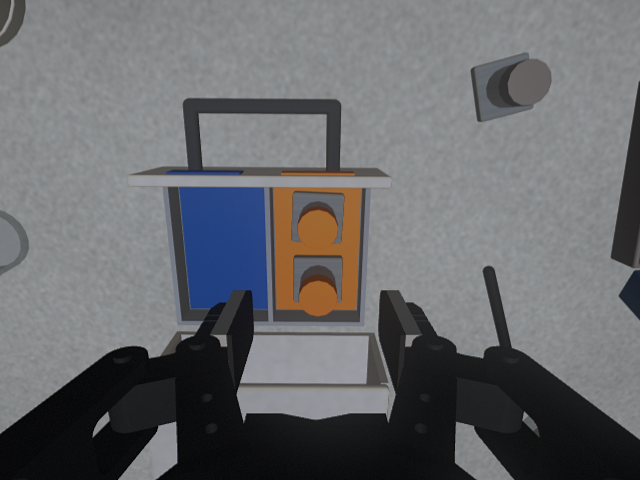

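View pics/t7.png

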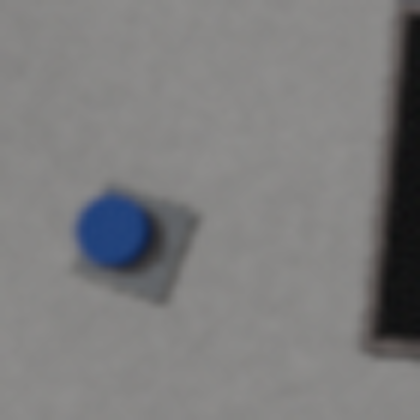

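>>> drive_tool(
  commands=[
    [[0.8,5.4,0],[0,0,0],0.8],
    [[0.8,5.4,0],[0,0,0],0.8],
    [[0.8,5.4,0],[0,0,0],0.8],
    [[0.8,5.4,0],[0,0,0],0.8],
    [[0.8,5.4,0],[0,0,0],0.8],
    [[0.8,5.4,0],[0,0,0],0.8],
    [[0.8,5.4,0],[0,0,0],0.8],
    [[0.8,5.4,0],[0,0,0],0.8],
    [[0.8,5.4,0],[0,0,0],0.8],
    [[0.8,5.4,0],[0,0,0],0.8],
  ],
)

```text
time_s: 25.35
eef_pos: [498.9, 400.5, 171.3]
tcp_rot: [-0.221, -3.133, 0.002]
wrist_force: [1.0, -0.9, -0.4]
width: 68.4
```

>>> drive_tool(
  commands=[
    [[0.6,0.8,2],[0,0,0],0.8],
    [[0,0,0],[0,0,0],0.8],
  ],
)

```text
time_s: 25.6
eef_pos: [492.8, 406.7, 149.6]
tcp_rot: [-0.219, -3.131, 0.006]
wrist_force: [-0.7, -1.3, 0.2]
width: 68.1
```

Run:
```python
from h import *
c=cam("wrist"); cv2.imwrite("pics/w8.png",c["bgr"]); caps(c,45,"blue",800)
go([495,408.2,16])
```

```text
blue px [579.9  25.6] area 922 bbox [522  22 118   8] world [384.9 576.9  45. ]
blue px [573.5 121.2] area 19180 bbox [498  31 142 170] world [438.5 575.7  45. ]
blue px [570.2 205.7] area 907 bbox [497 203 143   7] world [492.4 576.   45. ]
blue px [322.5 243.9] area 1392 bbox [301 224  44  41] world [496.1 410.3  45. ]
t 25.65 p [493.6 406.4 150.9] x [-0.99   0.14   0.002] y [ 0.14   0.99  -0.003] z [-0.002 -0.003 -1.   ] F [ 0.1 -0.3 -1.2] w 68.4 q [ 0.69  0.46  1.67 -0.    1.02 -0.74]
turn [0. 0. 0.] shift cm [-0.13  0.24 13.48] | dist 135
```

View pics/w8.png

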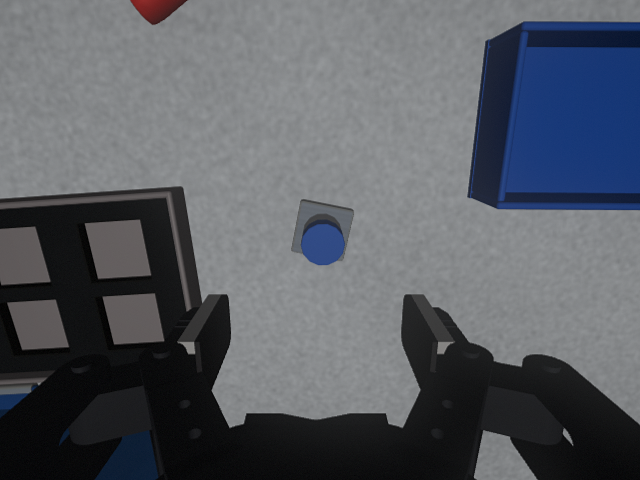

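>>> drive_tool(
  commands=[
    [[-0.18,0.3,5],[0,0,0],0.7],
    [[0,0,5],[0,0,0],0.7],
    [[0,0,3.3],[0,0,0],0.7],
    [[0,0,0],[0,0,0],0],
    [[0,0,0],[0,0,0],0],
    [[0,0,0],[0,0,0],0],
    [[0,0,0],[0,0,0],0],
    [[0,0,0],[0,0,0],0],
  ],
  squeeze=60,
)

```text
time_s: 26.65
eef_pos: [497.8, 411.2, 21.0]
tcp_rot: [0.22, 3.132, 0.002]
wrist_force: [-0.3, -0.4, 5.1]
width: 27.9
```

>>> drive_tool(
  commands=[
    [[0,0,-5],[0,0,0],0],
    [[0,0,-5],[0,0,0],0],
    [[0,0,-5],[0,0,0],0],
    [[0,0,0],[0,0,0],0],
  ],
)

```text
time_s: 27.15
eef_pos: [499.2, 412.6, 174.8]
tcp_rot: [0.22, 3.127, 0.009]
wrist_force: [0.3, -0.0, -0.9]
width: 28.0
```

Run:
```python
from h import *
go([520.5,-226.5,165],np.pi/2-.142)
c=cam("wrist"); cv2.imwrite("pics/w9.png",c["bgr"])
```

```text
t 27.15 p [499.2 412.6 174.8] x [-0.99   0.14  -0.006] y [0.14  0.99  0.006] z [ 0.007  0.005 -1.   ] F [ 0.3 -0.  -0.9] w 28.0 q [ 0.69  0.44  1.64 -0.    1.06 -0.74]
turn [0.006 0.006 0.001] shift cm [-11.16 -62.97   0.98] | dist 640
```

View pics/w9.png

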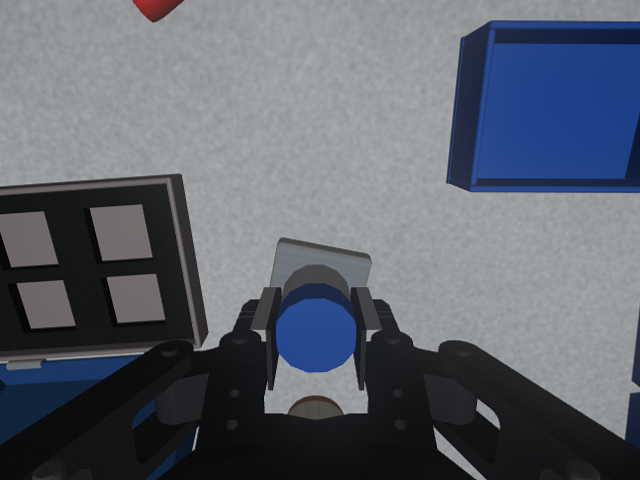

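>>> drive_tool(
  commands=[
    [[-0.7,-4.5,0],[0.006,0.006,0],0],
    [[-0.7,-4.5,0],[0,0,0],0],
    [[-0.7,-4.5,0],[0,0,0],0],
    [[-0.7,-4.5,0],[0,0,0],0],
    [[-0.7,-4.5,0],[0,0,0],0],
    [[-0.7,-4.5,0],[0,0,0],0],
    [[-0.7,-4.5,0],[0,0,0],0],
    [[-0.7,-4.5,0],[0,0,0],0],
    [[-0.7,-4.5,0],[0,0,0],0],
    [[-0.7,-4.5,0],[0,0,0],0],
  ],
)

```text
time_s: 28.45
eef_pos: [502.0, -45.9, 170.4]
tcp_rot: [-0.22, -3.126, 0.008]
wrist_force: [-0.2, 0.3, -1.7]
width: 28.1
```

>>> drive_tool(
  commands=[
    [[-1.0,-4.5,0],[0,0,0],0],
    [[-1.0,-4.5,0],[0,0,0],0],
    [[-1.0,-4.5,0],[0,0,0],0],
    [[-1.0,-4.4,0],[0,0,0],0],
    [[0,0,0],[0,0,0],0],
  ],
)

```text
time_s: 29.08
eef_pos: [517.0, -229.6, 171.0]
tcp_rot: [-0.225, -3.126, 0.008]
wrist_force: [0.5, 0.9, -1.2]
width: 28.1
```

Run:
```python
from h import *
c=cam("wrist"); cv2.imwrite("pics/w10.png",c["bgr"])
go([520.5,-226.5,33],np.pi/2-.142)
```

```text
t 29.12 p [ 516.7 -228.   171. ] x [-0.99   0.143  0.008] y [ 0.143  0.99  -0.005] z [-0.008 -0.004 -1.   ] F [-0.6 -0.2 -1.8] w 28.3 q [-0.41  0.33  1.82 -0.01  1.   -1.84]
turn [-0.005 -0.008 -0.001] shift cm [-0.36  0.2  13.8 ] | dist 138
```

View pics/w10.png

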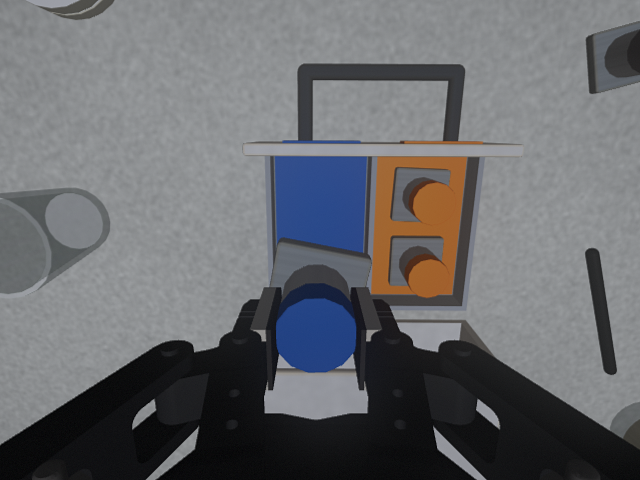

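>>> drive_tool(
  commands=[
    [[-0.3,0.15,4.5],[-0.005,-0.008,0],0],
    [[0,0,4.5],[0,0,0],0],
    [[0,0,3],[0,0,0],0],
    [[0,0,1.7],[0,0,0],0],
    [[0,0,0],[0,0,0],0],
    [[0,0,0],[0,0,0],0.48],
    [[0,0,0],[0,0,0],0.48],
    [[0,0,0],[0,0,0],0.48],
  ],
)

```text
time_s: 30.12
eef_pos: [521.2, -226.8, 36.2]
tcp_rot: [0.221, 3.13, -0.002]
wrist_force: [0.2, -0.7, -0.8]
width: 40.7
```

>>> drive_tool(
  commands=[
    [[0,0,-4],[0,0,0],0.48],
    [[0,0,-5],[0,0,0],0.48],
    [[0,0,-5],[0,0,0],0.6],
  ],
)

```text
time_s: 30.5
eef_pos: [520.3, -226.5, 177.4]
tcp_rot: [0.221, 3.131, -0.001]
wrist_force: [0.6, 0.1, -0.6]
width: 50.9
```

Run:
```python
from h import *
st()
c=cam("side"); crop(c,"s6",220,160,400,360,3)
c=cam("wrist");cv2.imwrite("pics/w11.png",c["bgr"])
```

```text
t 30.5 p [ 520.3 -226.5  177.4] x [-0.99   0.141 -0.003] y [ 0.141  0.99  -0.001] z [ 0.003 -0.001 -1.   ] F [ 0.6  0.1 -0.6] w 50.9 q [-0.41  0.32  1.81  0.    1.01 -1.84]
```

View pics/s6.png

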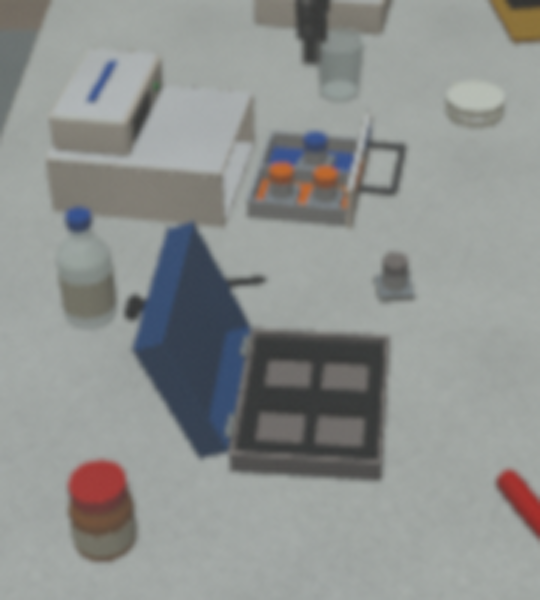

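View pics/w11.png

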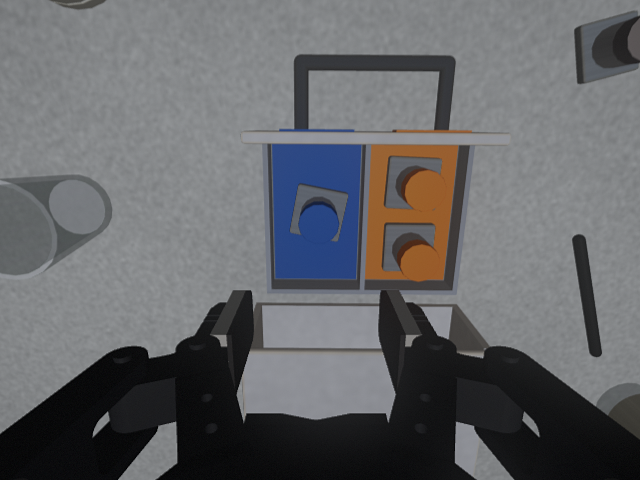

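>>> drive_tool(
  commands=[
    [[0,0,0],[0,0,0.157],0.4],
    [[0,0,0],[0,0,0.157],0.4],
    [[0,0,0],[0,0,0.157],0.4],
    [[0,0,0],[0,0,0.157],0.4],
    [[0,0,0],[0,0,0.157],0.4],
    [[0,0,0],[0,0,0.157],0.4],
    [[0,0,0],[0,0,0.157],0.4],
    [[0,0,0],[0,0,0.157],0.4],
    [[0,0,0],[0,0,0.157],0.4],
    [[0,0,0],[0,0,0.157],0.4],
  ],
)

```text
time_s: 31.85
eef_pos: [520.3, -226.5, 175.3]
tcp_rot: [2.375, 2.053, 0.002]
wrist_force: [0.1, -1.5, -0.5]
width: 33.6
```

Run:
```python
from h import *
go([415,-171,150],-.142)
```

```text
t 31.85 p [ 520.3 -226.5  175.3] x [ 0.145  0.989 -0.001] y [ 0.989 -0.145  0.003] z [ 0.002 -0.001 -1.   ] F [ 0.1 -1.5 -0.5] w 33.6 q [-0.41  0.32  1.81  0.    1.   -0.27]
turn [ 0.003  0.001 -0.003] shift cm [  4.   -11.21   2.53] | dist 122
```

>>> drive_tool(
  commands=[
    [[1.3,-3.7,0.7],[0,0,-0.003],0.4],
    [[1.3,-3.7,0.8],[0,0,0],0.4],
    [[1.4,-3.8,1.0],[0,0,0],0.4],
    [[0,0,0],[0,0,0],0.4],
  ],
)

```text
time_s: 32.35
eef_pos: [411.8, -170.0, 149.2]
tcp_rot: [-2.368, -2.064, 0.0]
wrist_force: [0.4, 0.8, 0.3]
width: 34.4
```

Run:
```python
from h import *
c=cam("wrist"); cv2.imwrite("pics/w12.png",c["bgr"])
go([415.5,-171,27],-.142)
print(proj(c,[415.5,-171,50]))
```

```text
t 32.4 p [ 414.2 -171.1  150.1] x [ 0.136  0.991 -0.   ] y [ 0.991 -0.136  0.002] z [ 0.002 -0.001 -1.   ] F [ 0.3 -0.1  0.3] w 34.0 q [-0.4   0.18  2.08  0.    0.88 -0.26]
turn [0.002 0.    0.005] shift cm [ 0.02  0.13 12.31] | dist 123
[322.30735583 241.19347057]
```

View pics/w12.png

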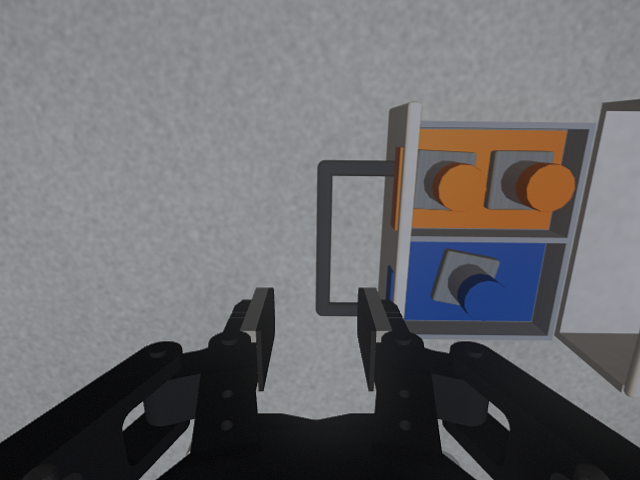

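>>> drive_tool(
  commands=[
    [[0,0.15,5],[0,0,0.005],0.4],
    [[0,0,4.8],[0,0,0],0.4],
    [[0,0,2.5],[0,0,0],0.4],
    [[0,0,0],[0,0,0],0],
    [[0,0,0],[0,0,0],0],
    [[0,0,0],[0,0,0],0],
    [[0,0,0],[0,0,0],0],
  ],
  squeeze=40,
)

```text
time_s: 33.28
eef_pos: [416.5, -172.0, 27.1]
tcp_rot: [2.372, 2.057, 0.001]
wrist_force: [-0.1, -5.1, -25.7]
width: 8.8
```

>>> drive_tool(
  commands=[
    [[0,1.0,0],[0,0,0],0],
    [[0,1.5,0],[0,0,0],0],
    [[0,1.5,0],[0,0,0],0],
    [[0,1.5,0],[0,0,0],0],
    [[0,1.5,0],[0,0,0],0],
    [[0,1.5,0],[0,0,0],0],
    [[0,1.5,0],[0,0,0],0],
    [[0,1.5,0],[0,0,0],0],
    [[0,1.5,0],[0,0,0],0],
    [[0,1.0,0],[0,0,0],0],
  ],
)

```text
time_s: 34.52
eef_pos: [554.4, -192.5, 27.1]
tcp_rot: [2.372, 2.058, -0.002]
wrist_force: [-3.4, -8.8, -18.1]
width: 8.6
```

Run:
```python
from h import *
go([560.5,-190.6,27])
```

```text
t 34.52 p [ 554.4 -192.5   27.1] x [ 0.141  0.99  -0.002] y [ 0.99  -0.141  0.   ] z [-0.    -0.002 -1.   ] F [ -3.4  -8.8 -18.1] w 8.6 q [-0.34  0.56  1.85 -0.    0.73 -0.19]
turn [0. 0. 0.] shift cm [0.28 0.58 0.01] | dist 6
```

>>> drive_tool(
  commands=[
    [[0,0.4,0],[0,0,0],0],
    [[0,0.3,0],[0,0,0],0],
    [[0,0,0],[0,0,0],0],
  ],
)

```text
time_s: 34.9
eef_pos: [561.3, -193.6, 27.1]
tcp_rot: [2.372, 2.057, -0.001]
wrist_force: [-0.2, -8.8, -20.6]
width: 8.6
```

>>> drive_tool(
  commands=[
    [[0,0.3,0],[0,0,0],0],
    [[0,0,0],[0,0,0],0],
  ],
)

```text
time_s: 35.15
eef_pos: [563.9, -193.9, 27.1]
tcp_rot: [2.372, 2.058, -0.002]
wrist_force: [-2.5, -9.1, -19.1]
width: 8.5
```

>>> drive_tool(
  commands=[
    [[0,0.25,0],[0,0,0],0],
    [[0,0,0],[0,0,0],0],
  ],
)

```text
time_s: 35.4
eef_pos: [563.9, -193.9, 27.1]
tcp_rot: [-2.371, -2.057, 0.006]
wrist_force: [-11.3, -7.8, -10.7]
width: 8.3
```

>>> drive_tool(
  commands=[
    [[0,0.15,0],[0,0,0],0],
    [[0,0,0],[0,0,0],0],
  ],
)

```text
time_s: 35.65
eef_pos: [563.9, -193.9, 27.0]
tcp_rot: [-2.369, -2.056, 0.009]
wrist_force: [-16.1, -8.5, -6.0]
width: 8.3
```

>>> drive_tool(
  commands=[
    [[0,-0.1,0],[0,0,0],0.3],
    [[0,0,0],[0,0,0],0.3],
    [[0,0,0],[0,0,0],0.3],
    [[0,0,-3],[0,0,0],0.3],
    [[0,0,-6],[0,0,0],0.4],
    [[0,0,-6],[0,0,0],0.4],
    [[0,0,-4],[0,0,0],0.4],
  ],
)

```text
time_s: 36.52
eef_pos: [569.2, -193.4, 221.6]
tcp_rot: [2.368, 2.055, 0.006]
wrist_force: [0.4, -0.9, -0.7]
width: 34.5
```

Run:
```python
from h import *
st()
c=cam("wrist"); cv2.imwrite("pics/w13.png",c["bgr"])
c=cam("side"); crop(c,"s7",220,160,400,360,3)
```

```text
t 36.52 p [ 569.2 -193.4  221.6] x [ 0.141  0.99  -0.001] y [ 0.99  -0.141  0.007] z [ 0.007 -0.002 -1.   ] F [ 0.4 -0.9 -0.7] w 34.5 q [-0.33  0.32  1.7   0.    1.11 -0.19]
```

View pics/w13.png

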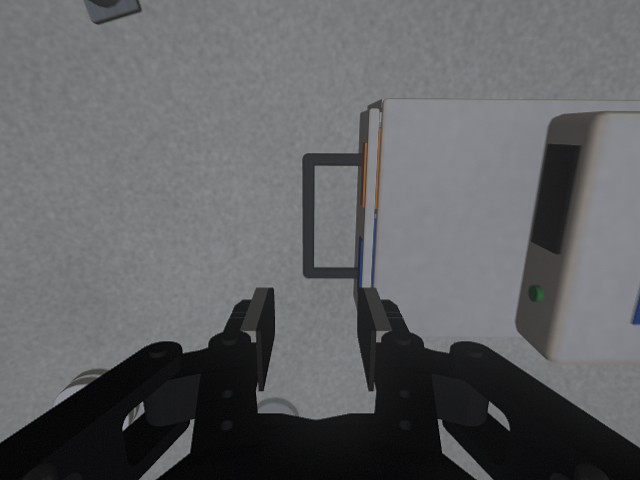

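View pics/s7.png

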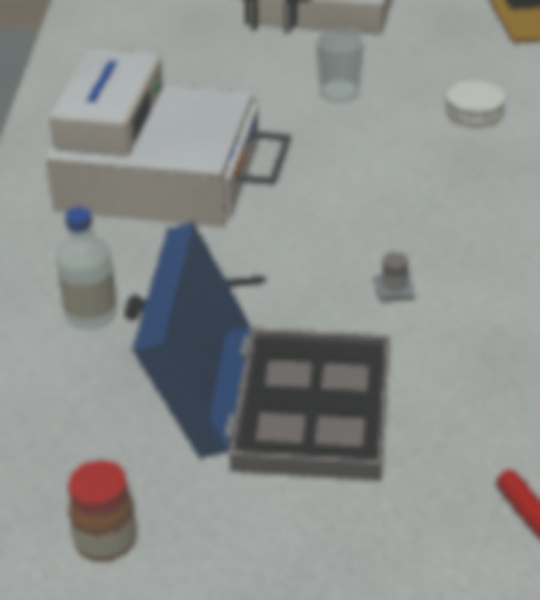

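Run:
```python
from h import *
c=cam("top");s=cam("side")
crop(c,"t8",220,150,330,230,7)
print(tri(c,(170+407.5/4-.5,160+42/4-.5),s,(220+133/3-.5,160+307/3-.5)))
go([693,198,200],1.51)
```

```text
(array([693.60030789, 196.71586726, 128.3604769 ]), np.float64(1.029657925910431))
t 36.73 p [ 568.5 -193.3  218.9] x [ 0.141  0.99  -0.001] y [ 0.99  -0.141  0.005] z [ 0.005 -0.002 -1.   ] F [-0.6  0.7 -0.4] w 34.0 q [-0.33  0.32  1.7  -0.    1.11 -0.19]
turn [ 0.003  0.005 -1.652] shift cm [-10.04  39.82   1.89] | dist 411
```

View pics/t8.png

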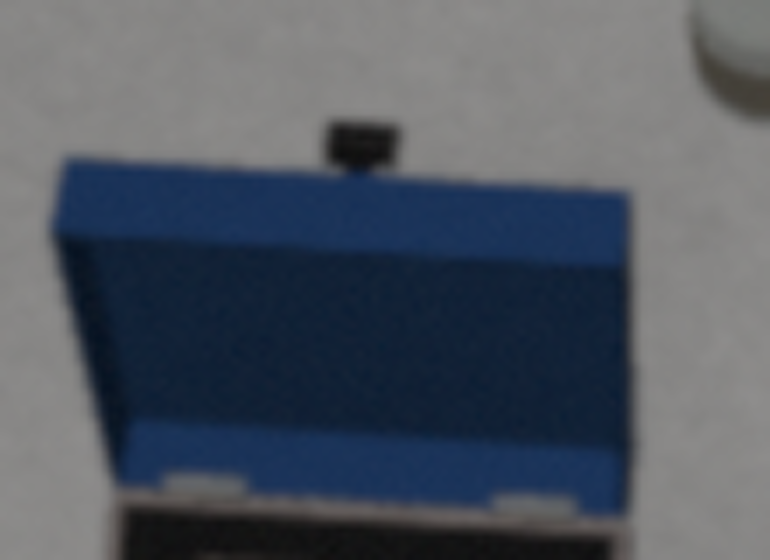

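>>> drive_tool(
  commands=[
    [[0,0,-1.5],[0,0,-0.165],0.6],
    [[0,0,-1.5],[0,0,-0.165],0.6],
    [[0,0,0],[0,0,-0.165],0.6],
    [[0,0,0],[0,0,-0.165],0.6],
    [[0,0,0],[0,0,-0.165],0.6],
    [[0,0,0],[0,0,-0.165],0.6],
    [[0,0,0],[0,0,-0.165],0.6],
    [[0,0,0],[0,0,-0.165],0.6],
    [[0,0,0],[0,0,-0.165],0.6],
    [[0,0,0],[0,0,-0.165],0.6],
  ],
)

```text
time_s: 37.98
eef_pos: [567.1, -192.9, 245.9]
tcp_rot: [0.09, 3.14, -0.0]
wrist_force: [0.3, -0.3, -0.4]
width: 51.2
```

Run:
```python
from h import *
go([693,198,230],1.51)
```

```text
t 37.98 p [ 567.1 -192.9  245.9] x [-0.998  0.057 -0.   ] y [ 0.057  0.998 -0.   ] z [ 0. -0. -1.] F [ 0.3 -0.3 -0.4] w 51.2 q [-0.33  0.3   1.68 -0.    1.17 -1.84]
turn [-0.     0.     0.004] shift cm [-10.19  39.78   1.59] | dist 411
```

>>> drive_tool(
  commands=[
    [[-1.1,4.4,0],[0,0,0.004],0.6],
    [[-1.1,4.4,0],[0,0,0],0.6],
    [[-1.1,4.4,0],[0,0,0],0.6],
    [[-1.1,4.4,0],[0,0,0],0.6],
    [[-1.1,4.4,0],[0,0,0],0.6],
    [[-1.1,4.4,0],[0,0,0],0.6],
    [[-1.1,4.4,0],[0,0,0],0.6],
    [[-1.1,4.4,0],[0,0,0],0.6],
    [[-1.3,4.5,0],[0,0,0],0.6],
    [[0,0,0],[0,0,0],0.6],
  ],
)

```text
time_s: 39.22
eef_pos: [694.7, 199.2, 245.2]
tcp_rot: [0.1, 3.14, -0.002]
wrist_force: [0.4, 0.2, -0.0]
width: 51.2
```

Run:
```python
from h import *
c=cam("wrist"); cv2.imwrite("pics/w14.png",c["bgr"]); print(proj(c,[693.5,197,127]))
go([693.5,197,109],1.51)
```

```text
[312.87251315 232.86854314]
t 39.27 p [694.3 197.4 245.3] x [-0.998  0.064  0.   ] y [ 0.064  0.998 -0.002] z [-0.    -0.002 -1.   ] F [-0.   0.3 -0.4] w 51.2 q [ 0.28  0.49  1.39 -0.    1.26 -1.23]
turn [-0.002 -0.    -0.004] shift cm [ 0.07 -0.04 13.63] | dist 136
```

View pics/w14.png

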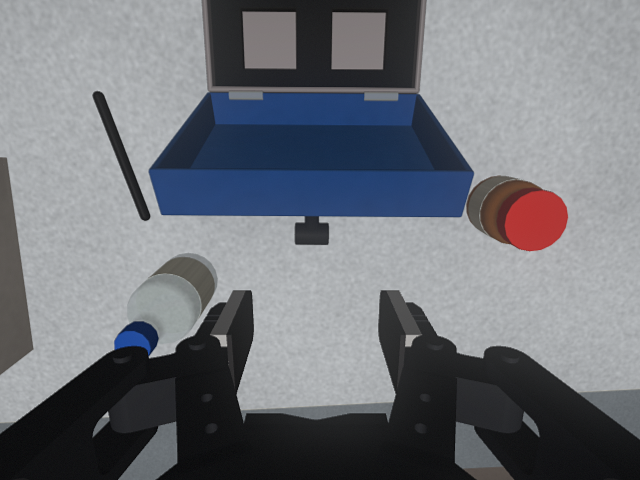

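>>> drive_tool(
  commands=[
    [[0.05,-0.04,5],[0,0,0],0.55],
    [[0,0,5],[0,0,0],0.55],
    [[0,0,3.6],[0,0,0],0.55],
    [[0,0,0],[0,0,0],0],
    [[0,0,0],[0,0,0],0],
    [[0,0,0],[0,0,0],0],
    [[0,0,0],[0,0,0],0],
    [[0,0,0],[0,0,0],0],
  ],
  squeeze=40,
)

```text
time_s: 40.28
eef_pos: [691.1, 196.4, 110.7]
tcp_rot: [-0.105, -3.135, 0.001]
wrist_force: [-9.0, 8.1, -12.7]
width: 23.0
```

Run:
```python
from h import *
s,M=st()
r=np.hypot(130,60);f0=np.arctan2(60,130)
a=f0+1.95;prev=np.array([-r*np.cos(a),r*np.sin(a)])
for th in np.arange(1.85,-.01,-.1):
    a=f0+th; p=np.array([-r*np.cos(a),r*np.sin(a)]); print(round(th,2),np.round([-(p-prev)[0]/10,-(p-prev)[1]/10],2)); prev=p
```

```text
t 40.27 p [691.1 196.4 110.7] x [-0.998  0.067  0.005] y [ 0.067  0.998 -0.001] z [-0.005 -0.    -1.   ] F [ -9.    8.1 -12.7] w 23.0 q [ 0.27  0.61  1.5   0.    1.03 -1.23]
1.85 [ 1.04 -0.99]
1.75 [ 1.13 -0.88]
1.65 [ 1.21 -0.76]
1.55 [ 1.28 -0.64]
1.45 [ 1.34 -0.51]
1.35 [ 1.38 -0.37]
1.25 [ 1.41 -0.23]
1.15 [ 1.43 -0.09]
1.05 [1.43 0.05]
0.95 [1.42 0.2 ]
0.85 [1.39 0.34]
0.75 [1.35 0.48]
0.65 [1.3  0.61]
0.55 [1.23 0.73]
0.45 [1.15 0.85]
0.35 [1.06 0.96]
0.25 [0.96 1.06]
0.15 [0.85 1.15]
0.05 [0.73 1.23]
```

>>> drive_tool(
  commands=[
    [[1.0,0,-1.0],[0,0,0],0],
    [[1.1,0,-0.9],[0,0,0],0],
    [[1.2,0,-0.75],[0,0,0],0],
    [[1.3,0,-0.65],[0,0,0],0],
    [[1.35,0,-0.5],[0,0,0],0],
    [[1.4,0,-0.35],[0,0,0],0],
    [[1.4,0,-0.25],[0,0,0],0],
    [[1.4,0,-0.1],[0,0,0],0],
    [[1.4,0,0.05],[0,0,0],0],
    [[1.4,0,0.2],[0,0,0],0],
  ],
)

```text
time_s: 41.52
eef_pos: [567.2, 205.3, 156.5]
tcp_rot: [0.105, 3.132, 0.003]
wrist_force: [3.2, 5.8, -2.6]
width: 23.3
```

Run:
```python
from h import *
s,M=st()
# arc target from present
X=np.array([np.cos(.061),-np.sin(.061)]);H=np.array([589.8,204.6])
r=(s["eef_pos"][:2]-H)@X; z=s["eef_pos"][2]+19-28; print("rel",r,z,"R",np.hypot(r,z),"th",np.arctan2(z,-r)-np.arctan2(60,130), "lat",(s["eef_pos"][:2]-H)@[-X[1],X[0]])
```

```text
t 41.52 p [567.2 205.3 156.5] x [-0.998  0.067 -0.008] y [0.067 0.998 0.002] z [ 0.008  0.002 -1.   ] F [ 3.2  5.8 -2.6] w 23.3 q [ 0.35  0.39  1.75 -0.    0.98 -1.16]
rel -22.573448722003697 147.46198417903727 R 149.17974850905054 th 0.986487959002202 lat -0.6600740682598311
```

>>> drive_tool(
  commands=[
    [[1.45,0,0.4],[0,0,0],0],
    [[1.4,0,0.5],[0,0,0],0],
    [[1.35,0,0.65],[0,0,0],0],
    [[1.25,0,0.8],[0,0,0],0],
    [[1.15,0,0.9],[0,0,0],0],
    [[1.1,0,1.0],[0,0,0],0],
    [[1.0,0,1.05],[0,0,0],0],
    [[0.85,0,1.15],[0,0,0],0],
    [[0.7,0,1.2],[0,0,0],0],
  ],
)

```text
time_s: 42.65
eef_pos: [464.1, 212.6, 79.2]
tcp_rot: [0.106, 3.134, 0.004]
wrist_force: [-4.2, 8.3, 4.6]
width: 23.2
```

Run:
```python
from h import *
go([460.4,213,71])
```

```text
t 42.65 p [464.1 212.6  79.2] x [-0.998  0.068 -0.005] y [0.068 0.998 0.003] z [ 0.006  0.002 -1.   ] F [-4.2  8.3  4.6] w 23.2 q [ 0.43  0.38  2.   -0.    0.75 -1.08]
turn [0. 0. 0.] shift cm [0.38 0.01 0.82] | dist 9
```

>>> drive_tool(
  commands=[
    [[0.35,0,0.6],[0,0,0],0],
    [[0,0,0.2],[0,0,0],0],
    [[0,0,0],[0,0,0],0],
    [[0,0,0],[0,0,0],0.6],
    [[0,0,0],[0,0,0],0.6],
    [[0,0,0],[0,0,0],0.6],
    [[0,0,-3],[0,0,0],0.6],
    [[0,0,-6],[0,0,0],0.6],
    [[0,0,-6],[0,0,0],0.6],
  ],
)

```text
time_s: 43.78
eef_pos: [459.2, 211.0, 220.6]
tcp_rot: [0.105, 3.138, -0.002]
wrist_force: [0.9, -0.8, -0.0]
width: 51.6
```

>>> drive_tool(
  commands=[
    [[0.5,4.5,-1],[0,0,0],0.6],
    [[0.5,4.5,-1],[0,0,0],0.6],
    [[0.5,4.5,-1],[0,0,0],0.6],
    [[0.5,4.5,-1],[0,0,0],0.6],
    [[0.5,4.5,-1],[0,0,0],0.6],
    [[0.5,4.5,0],[0,0,0],0.6],
    [[0,0,0],[0,0,0],0.6],
  ],
)

```text
time_s: 44.65
eef_pos: [447.0, 485.3, 268.3]
tcp_rot: [0.101, 3.137, -0.001]
wrist_force: [-0.4, -0.0, -0.5]
width: 51.2
```

Run:
```python
from h import *
st()
c=cam("side"); cv2.imwrite("pics/side9.png",c["bgr"]);crop(c,"s9",220,160,400,360,3)
c=cam("top");cv2.imwrite("pics/top9.png",c["bgr"]);crop(c,"t9",170,200,370,320,4);crop(c,"t10",380,100,510,250,4)
```

```text
t 44.65 p [447.  485.3 268.3] x [-0.998  0.064 -0.003] y [ 0.064  0.998 -0.   ] z [ 0.003 -0.001 -1.   ] F [-0.4 -0.  -0.5] w 51.2 q [ 0.83  0.38  1.52 -0.    1.25 -0.68]
```

View pics/s9.png

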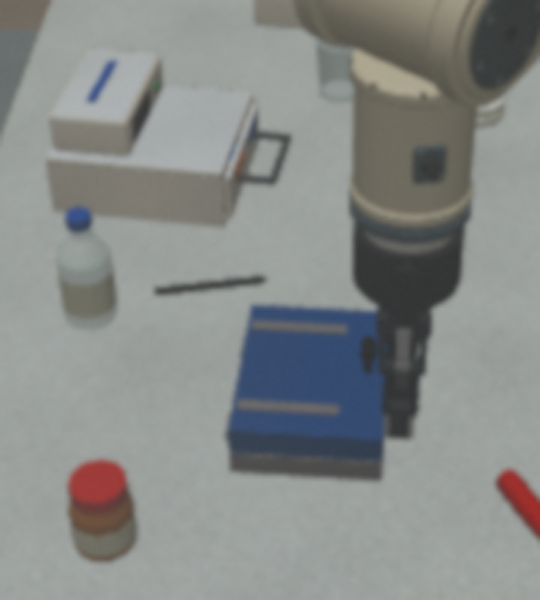

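View pics/t9.png

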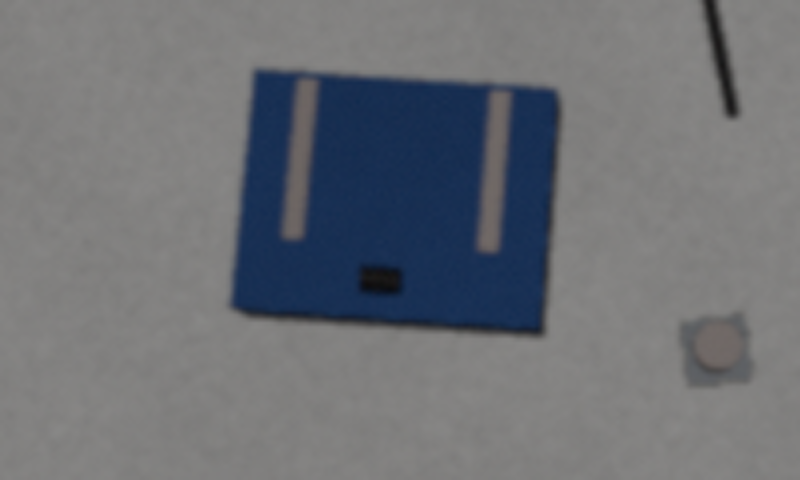

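View pics/t10.png

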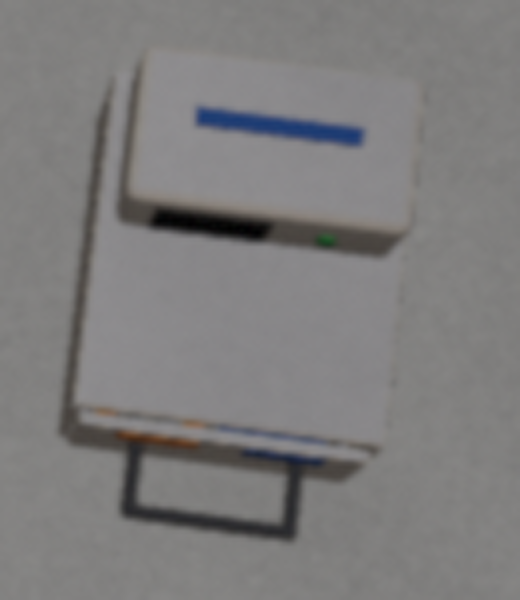

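View pics/top9.png

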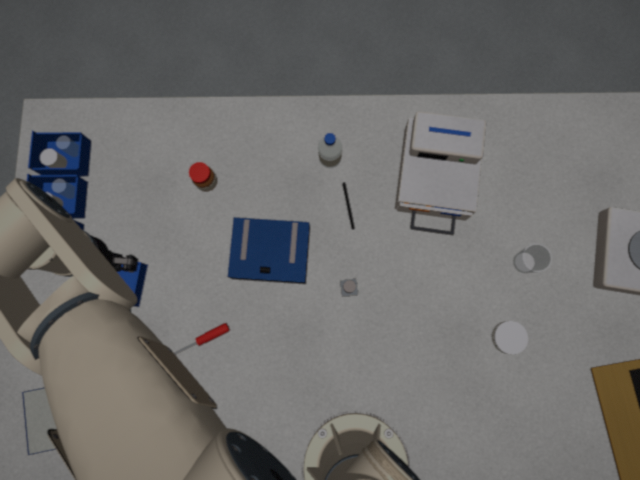

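Run:
```python
from h import *
c=cam("top")
def cen(img,u0,v0,u1,v1):
    # rows of dark handle bar between the two arms: darkness-weighted row per column
    g=cv2.cvtColor(img,cv2.COLOR_BGR2GRAY).astype(float)[v0:v1,u0:u1]
    w=np.clip(np.median(g)-15-g,0,None); r=np.arange(v0,v1)[:,None]; col=w.sum(0)
    return (w*r).sum(0)/np.maximum(col,1e-6)
a=cen(cv2.imread("pics/top0.png"),417,222,428,245);b=cen(c["bgr"],417,222,428,245)
o=cen(cv2.imread("pics/top4.png"),410,280,424,298)
print(a.round(2),b.round(2),o.round(2))
p0=onz(c,422,a[5],50);p1=onz(c,422,b[5],50);p2=onz(c,416,o[6],50)
X=np.array([.99,-.1415,0]);print("now vs start",(p1-p0)@X,"now vs open",(p1-p2)@X)
```

```text
[229.33 229.47 229.62 229.78 229.98 230.15 230.2  230.3  230.47 230.61
 230.75] [228.18 228.21 228.32 228.48 228.64 228.75 228.89 229.06 229.21 229.32
 229.49] [287.93 288.07 288.15 288.2  288.33 288.59 288.75 288.89 289.03 289.1
 289.16 289.3  289.59 289.74]
now vs start 3.5194341505179216 now vs open 149.53568615686046
```

Run:
```python
from bench import ctrl
print(ctrl.sign_off())
```

```text
the job is handed in; nothing more can be done
None
```

The job is done and handed in at about 45 s of robot time, though `sign_off` gave no verdict.

- **Opening:** I threw the lid back by its knob and it stayed open. I then pulled the drawer out to its stop.
- **Holders:** Only three of the four were there: two orange in the case and one blue on the bench. The first blue holder was absent. Both orange holders went into the orange bay and the blue one into the blue bay. The side and wrist pictures, with both still open, showed all three upright inside their bays.
- **Closing:** I pushed the drawer in until it hit its stop, then lowered the lid by the knob and let go.

**Last checks:**
- **Drawer:** By the top camera it has moved 149.5 mm from its open stop, out of 150 mm of travel. It now sits about 3.5 mm further in than at the start. A thin strip of bay colour still shows at the panel edge, thinner than at the start, so I took the drawer as home.
- **Lid:** It looks the same as the shut lid in the first picture.
- **Bystanders:** In the last pictures the objects in view, including the grey-capped holder, are where they were. The arm partly hid the blue bin and the screwdriver tip, and I did not measure any of them.
- **Gripper:** It was clear of everything.

No check failed.

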